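Make up a press weight on the dial scale

TASK

Make up the press weight on the dial scale: push the steel ring weights one after another down over the spindle on the scale's tray, each fully home against the tray or the ring below it, and stop once the pointer rests inside the thick dark arc of the dial. The spindle's spring studs grip the rings, so they need a firm push, but never push so hard that the pointer reaches the heavy overload bar. Leave the rings you do not need lying on their wooden board, and leave the other things on the counter alone.

Things in the scene. Friction and masses are not known exactly. Their poses are not given: they have to be found in the camera images.
- ring_a: steel ring weight, one of four alike: outside diameter 50 mm, bore 24 mm, 14 mm thick, 155 to 185 g. Origin: centre of its underside; z is the ring's axis, up as it lies. It starts flat on the board around a short dowel
- ring_b: steel ring weight, one of four alike: outside diameter 50 mm, bore 24 mm, 14 mm thick, 155 to 185 g. Origin: centre of its underside; z is the ring's axis, up as it lies. It starts flat on the board around a short dowel
- ring_c: steel ring weight, one of four alike: outside diameter 50 mm, bore 24 mm, 14 mm thick, 155 to 185 g. Origin: centre of its underside; z is the ring's axis, up as it lies. It starts flat on the board around a short dowel
- ring_d: steel ring weight, one of four alike: outside diameter 50 mm, bore 24 mm, 14 mm thick, 155 to 185 g. Origin: centre of its underside; z is the ring's axis, up as it lies. It starts flat on the board around a short dowel
- board: wooden board fixed on the counter, 200 x 200 x 18 mm, with four upright dowels (diameter 14 mm, 9 mm high) at x, y = +-53 mm in its own frame, one in the bore of each ring at first (rings have about 5 mm play). Origin: centre of its underside, on the counter
- scale: dial scale fixed on the counter: grey housing 130 x 150 mm (x, y), 80 mm tall; a tilted round dial of 116 mm diameter on its own +x side, centre 118 mm from the origin, reaching up to about 110 mm. Origin: centre of its underside, below the spindle's axis
- seat (a point): point on the spindle's axis on the upper face of the scale's flat round steel tray (diameter 128 mm, 4 mm thick, no rim). The first ring is home with its underside here, the next 14 and 28 mm higher. z up. 125 mm above the counter with no load; sinks with the tray 19.6 mm per kg, 2 mm per N of push; stop at 39.5 mm
- spindle_top (a point): top of the upright spindle fixed on the tray, 52 mm above the seat. Diameter 21.4 mm, top 9 mm tapered to 10 mm: rings have 1.3 mm play all round; takes three. Brass spring studs stick out 2 mm, three around it at each of 2, 16 and 30 mm above the seat and hold up a ring: only a push of 3 to 9 N gets it past a row and home, while the tray gives way on its spring
- pointer (a joint): dial pointer, rad clockwise from the zero mark (lower left): 2.4 rad per kg on the tray, pushes included. Tray and spindle alone weigh 0.26 to 0.51 kg, unknown. The thick dark arc (target) runs from 1.68 to 2.23 rad (0.70 to 0.93 kg): two or three rings are needed. Heavy overload bar at 4.44 rad (1.85 kg). Thin ticks every 0.24 rad. The dial faces away from the robot and up
- towel_roll: loose paper-towel roll standing upright, diameter 120 mm, 230 mm tall; bystander. Origin: centre of its underside
- can: loose closed aluminium drink can, diameter 66 mm, 120 mm tall; bystander. Origin: centre of its underside
- foil_box: loose flat-lying foil carton, 60 x 160 x 50 mm (x, y, z); bystander. Origin: centre of its underside
Things that resemble listed ones, but are neither listed nor needed, are in the scene too. What is shaped like the ring_c but purple is not meant.

How it is judged:
On the way, in this order (a step that is already met when the one before it is completed fails the run):
1. a first ring is home on the spindle (((horizontal distance between ring_a and seat below 0.005 m and angle between ring_a's own z axis and vertical below 0.12 rad and z of ring_a in the frame of seat between -0.003 and 0.0016 m) or (horizontal distance between ring_b and seat below 0.005 m and angle between ring_b's own z axis and vertical below 0.12 rad and z of ring_b in the frame of seat between -0.003 and 0.0016 m) or (horizontal distance between ring_c and seat below 0.005 m and angle between ring_c's own z axis and vertical below 0.12 rad and z of ring_c in the frame of seat between -0.003 and 0.0016 m) or (horizontal distance between ring_d and seat below 0.005 m and angle between ring_d's own z axis and vertical below 0.12 rad and z of ring_d in the frame of seat between -0.003 and 0.0016 m))), for 0.2 s.
2. a second ring is home on the spindle (((horizontal distance between ring_a and seat below 0.005 m and angle between ring_a's own z axis and vertical below 0.12 rad and z of ring_a in the frame of seat between -0.003 and 0.0016 m) or (horizontal distance between ring_b and seat below 0.005 m and angle between ring_b's own z axis and vertical below 0.12 rad and z of ring_b in the frame of seat between -0.003 and 0.0016 m) or (horizontal distance between ring_c and seat below 0.005 m and angle between ring_c's own z axis and vertical below 0.12 rad and z of ring_c in the frame of seat between -0.003 and 0.0016 m) or (horizontal distance between ring_d and seat below 0.005 m and angle between ring_d's own z axis and vertical below 0.12 rad and z of ring_d in the frame of seat between -0.003 and 0.0016 m)) and ((horizontal distance between ring_a and seat below 0.005 m and angle between ring_a's own z axis and vertical below 0.12 rad and z of ring_a in the frame of seat between 0.011 and 0.0156 m) or (horizontal distance between ring_b and seat below 0.005 m and angle between ring_b's own z axis and vertical below 0.12 rad and z of ring_b in the frame of seat between 0.011 and 0.0156 m) or (horizontal distance between ring_c and seat below 0.005 m and angle between ring_c's own z axis and vertical below 0.12 rad and z of ring_c in the frame of seat between 0.011 and 0.0156 m) or (horizontal distance between ring_d and seat below 0.005 m and angle between ring_d's own z axis and vertical below 0.12 rad and z of ring_d in the frame of seat between 0.011 and 0.0156 m))), for 0.2 s.
At the end, for the whole second after the job is handed in: two or three rings are fully home on the spindle (underside within about 2 mm of the tray or of the ring below), the pointer rests inside the thick arc (1.68 to 2.23 rad), every other ring lies flat on the board, and all are at rest (all of step 2 and value of joint pointer between 1.68 and 2.23 rad and velocity of joint pointer between -0.15 and 0.15 rad/s and ((horizontal distance between ring_a and seat below 0.005 m and angle between ring_a's own z axis and vertical below 0.12 rad and z of ring_a in the frame of seat between -0.003 and 0.0296 m and (z of ring_a in the frame of seat below 0.0016 m or z of ring_a in the frame of seat above 0.011 m) and (z of ring_a in the frame of seat below 0.0156 m or z of ring_a in the frame of seat above 0.025 m)) or (horizontal distance between ring_a and board below 0.125 m and height (world z) of ring_a between 0.012 and 0.024 m and angle between ring_a's own z axis and vertical below 0.1 rad)) and ((horizontal distance between ring_b and seat below 0.005 m and angle between ring_b's own z axis and vertical below 0.12 rad and z of ring_b in the frame of seat between -0.003 and 0.0296 m and (z of ring_b in the frame of seat below 0.0016 m or z of ring_b in the frame of seat above 0.011 m) and (z of ring_b in the frame of seat below 0.0156 m or z of ring_b in the frame of seat above 0.025 m)) or (horizontal distance between ring_b and board below 0.125 m and height (world z) of ring_b between 0.012 and 0.024 m and angle between ring_b's own z axis and vertical below 0.1 rad)) and ((horizontal distance between ring_c and seat below 0.005 m and angle between ring_c's own z axis and vertical below 0.12 rad and z of ring_c in the frame of seat between -0.003 and 0.0296 m and (z of ring_c in the frame of seat below 0.0016 m or z of ring_c in the frame of seat above 0.011 m) and (z of ring_c in the frame of seat below 0.0156 m or z of ring_c in the frame of seat above 0.025 m)) or (horizontal distance between ring_c and board below 0.125 m and height (world z) of ring_c between 0.012 and 0.024 m and angle between ring_c's own z axis and vertical below 0.1 rad)) and ((horizontal distance between ring_d and seat below 0.005 m and angle between ring_d's own z axis and vertical below 0.12 rad and z of ring_d in the frame of seat between -0.003 and 0.0296 m and (z of ring_d in the frame of seat below 0.0016 m or z of ring_d in the frame of seat above 0.011 m) and (z of ring_d in the frame of seat below 0.0156 m or z of ring_d in the frame of seat above 0.025 m)) or (horizontal distance between ring_d and board below 0.125 m and height (world z) of ring_d between 0.012 and 0.024 m and angle between ring_d's own z axis and vertical below 0.1 rad)) and linear speed of each of ring_a, ring_b, ring_c, ring_d below 0.02 m/s); the robot touches nothing.
It fails at once if the pointer is driven to the overload bar (4.44 rad) (value of joint pointer above 4.44 rad).
It fails at once if the towel roll is moved more than 30 mm or tipped (distance of towel_roll from where it was at the start of the episode above 0.03 m or angle between towel_roll's own z axis and vertical above 0.3 rad).
It fails at once if the can is moved more than 30 mm or tipped (distance of can from where it was at the start of the episode above 0.03 m or angle between can's own z axis and vertical above 0.3 rad).
It fails at once if the foil box is moved more than 30 mm or tipped (distance of foil_box from where it was at the start of the episode above 0.03 m or angle between foil_box's own z axis and vertical above 0.3 rad).
It also fails if it takes over 72 s, if anything falls off the work surface, if the arm or the gripper's body presses on something with over 40 N, if the wrist force passes 120 N, or if a joint passes its speed limit or range.

ROBOT

A 6-joint arm with a two-finger parallel gripper is mounted at the origin on the work surface. World frame = base frame: x ahead of the robot, y to its left, z up, the work surface at z = 0. Lengths are in m, angles in rad, forces in N, time in s.
With the tool pointing down it reaches from about 0.35 to 0.775 m from the base axis. Payload 7.3 kg.
Tool frame: the origin (TCP) lies at the very end of the fingers, on their centre line; the grasp point (between the pads) lies 19 mm behind it; z points along the fingers, y is the direction in which the jaws open and shut (so a half turn about z gives the same grasp; the last joint's range is limited). The gripper opens to 92 mm and grips with 3 to 60 N. Pads are 19 mm wide; open, the fingers measure 130 mm over their backs; the gripper's body (75 mm by 190 mm) begins 47 mm behind the grasp point.
Start: joints at [1.179, 0.342, 1.524, -0, 1.275, -0.146], TCP at [0.128, 0.509, 0.227] pointing down, gripper open.
Joint ranges: [-2.53, 2.53], [-0.77, 2.02], [0.04, 2.7], [-1, 4.14], [0.28, 2.66], [-3.11, 3.11]. Speed limits (rad/s): [2.57, 2.57, 3.14, 3.14, 3.14, 3.14].

INTERFACE

Orientations are given as a unit quaternion [w, x, y, z].
In Python, from plant import readout, vision, order gives the robot as it stands. The module is installed in compiled form; this text tells all that it offers.
- The arm moves only by the tool drive_tool, never from a script. Its argument "moves" is a list of rows, each an object of numbers: "claw": the opening in per cent of the stroke, from 0 (shut) to 100 (fully open); "tx", "ty", "tz": the shift along the tool's x, y, z in mm; "wx", "wy", "wz": the turn, a rotation vector about the tool's x, y, z in units of 6 degrees (1.0 is 6 degrees). In form: [{"claw": .., "tx": .., "ty": .., "tz": .., "wx": .., "wy": .., "wz": ..}, ...]. A call has 1 to 10 rows; each row shifts and turns the pose as measured when the row begins, along the tool's axes as they then stand; what a row does not reach is not made up. A row lasts 1/12 s, in which the tool goes at most 41.7 mm and 7.16 degrees, less where a joint would pass 70% of its speed; a pose out of reach is approached as far as the arm can. A call is refused whole if a number of a shift passes 41.7 or a number of a turn 1, either way. A call with a gripper value outside its range is refused whole. The fingers move at their own pace and stop on an object; "newtons" is the grip in N (left out, the last holds). Time passes only in rows, so rows that do not move let the fingers close. It gives the time, the measured TCP pose, the force and the opening at its end, in the units of the state.
- readout.get_state(): the state, without advancing time (a new reading comes with each control period).
- vision.read_camera(name): name is "scene" or "top" or "wrist"; returns the picture (480x640x3 uint8, blue, green, red); there is no depth.
- vision.camera_params(name): a dict with "intrinsics" (3x3 intrinsics, pixels), "pose" (4x4, takes a point from camera to world coordinates); the wrist camera has in their place "hand_eye" (4x4, takes a point from camera to tool coordinates, whose origin is the TCP and whose axes are the flange's). Camera axes: x right, y down, z forward; pixel columns grow to the right and rows downward; lengths in m; the calibration is good to about 2 mm. A picture is of the moment at which its call begins: read the wrist's pose just before it. camera_params takes no time and is no camera call.
- order.job_done(): hands the job in, once; it reports no verdict.
The state is a dict: "t": time; "joint_pos": joint angles; "dq": joint speeds; "joint_torque": joint torques, N m; "tcp_pos": TCP position; "eef_rot": TCP orientation; "force": force on the tool from outside, world axes, zero at the start; "ft_torque": the same for the moment, N m; "grip_width": finger opening in m.
Only numpy, scipy, OpenCV 4.12 (cv2) and the standard library are available. Lean on these libraries where they do the work, as an engineer would, in place of code of your own. Each camera call takes 0.05 s, during which the arm holds its last target. There are 200 camera calls.

## Working session

There is one attempt and no reset: what is moved stays moved. The work goes in short steps, Python scripts to look and compute and a tool call to move; the robot and the scene stay as the last step left them, time stands still between calls to the robot, and variables do not carry over. Pictures are saved under pics/ and viewed, about 8 in all and at most 12, crops included, and the job is handed in when it is done.

Besides the shell and the picture viewer there is one more tool, called by a JSON object that holds its "api" and its "payload". drive_tool: Moves the arm, as the interface text tells. Its arguments: {"type":"object","properties":{"moves":{"type":"array"},"newtons":{"type":"number"}},"required":["moves"]}

```bash
mkdir -p pics
python3 - <<'E'
from plant import readout, vision
import cv2,numpy as np
for n in ("scene","top"):
    im=vision.read_camera(n); cv2.imwrite(f"pics/{n}0.png",im)
    p=vision.camera_params(n); print(n,np.round(p["intrinsics"],1).tolist(),np.round(p["pose"],4).tolist())
print(np.round(vision.camera_params("wrist")["hand_eye"],4).tolist(),np.round(vision.camera_params("wrist")["intrinsics"],1).tolist())
print(readout.get_state())
E
```

```text
scene [[460.7, 0.0, 313.4], [0.0, 460.7, 231.0], [0.0, 0.0, 1.0]] [[-0.2538, 0.7856, -0.5642, 1.1901], [0.9671, 0.1961, -0.162, 0.1841], [-0.0166, -0.5868, -0.8096, 0.9484], [0.0, 0.0, 0.0, 1.0]]
top [[502.7, 0.0, 323.8], [0.0, 502.7, 231.7], [0.0, 0.0, 1.0]] [[0.0143, -0.9969, 0.0777, 0.5105], [-0.9999, -0.0146, -0.0031, -0.0024], [0.0042, -0.0777, -0.997, 1.5695], [0.0, 0.0, 0.0, 1.0]]
[[0.0008, -0.9532, -0.3022, 0.0821], [1.0, 0.0007, 0.0005, -0.0005], [-0.0003, -0.3022, 0.9532, -0.1578], [0.0, 0.0, 0.0, 1.0]] [[335.3, 0.0, 318.7], [0.0, 335.3, 238.6], [0.0, 0.0, 1.0]]
{'t': 0.1, 'joint_pos': array([ 1.17901616e+00,  3.42627790e-01,  1.52490130e+00,  3.24502557e-06,
        1.27537713e+00, -1.46006409e-01]), 'dq': array([-0.00054089, -0.0007379 , -0.00101415,  0.00074226,  0.00034252,
       -0.00170106]), 'joint_torque': array([ 3.52825911e-03, -4.31998086e+01, -2.44695246e+01,  7.21529522e-02,
        5.24387124e-02, -5.19666469e-05]), 'tcp_pos': array([0.12758301, 0.50890434, 0.22613461]), 'eef_rot': array([-1.75980890e-04,  1.22578266e-01,  9.92458633e-01, -6.32772128e-04]), 'force': array([-0.0144215 , -0.85182337,  0.25067408]), 'ft_torque': array([-0.02055881,  0.00416236, -0.06460538]), 'grip_width': 0.09198750387397986}
```

View pics/scene0.png

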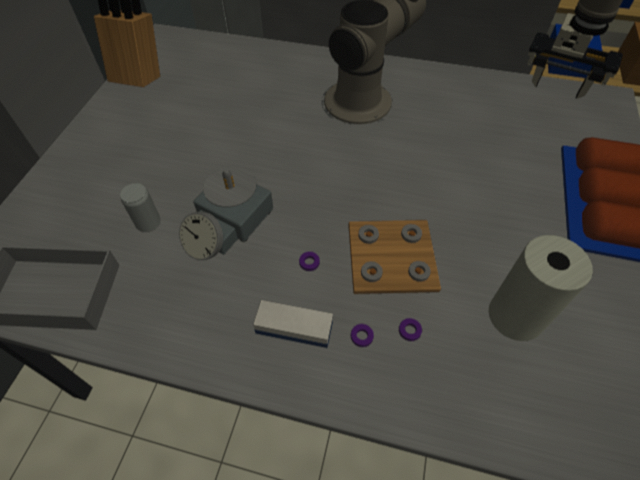

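View pics/top0.png

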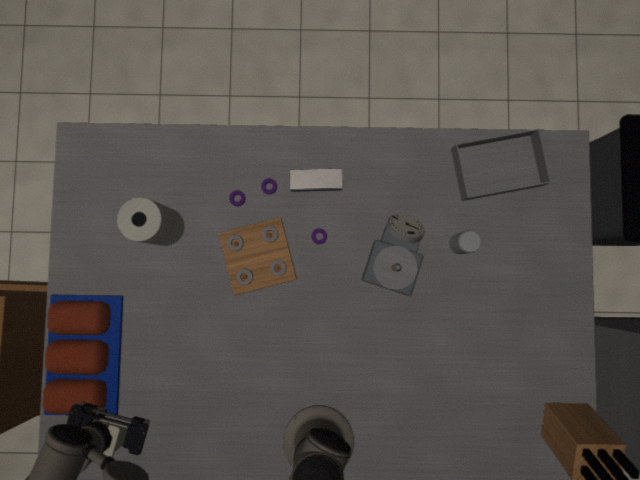

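The rings appear at (236,243), (270,235), (245,276) and (278,268) in the top view, with the spindle at (397,267). The roll, can and foil box are well clear of them. Next I'll enlarge these areas and measure.

```bash
cat > h.py <<'E'
from plant import readout, vision
import cv2,numpy as np
from scipy.spatial.transform import Rotation as R
def cam(n,s=None):
    p=vision.camera_params(n)
    if n!="wrist": return p["intrinsics"],p["pose"]
    s=s or readout.get_state(); T=np.eye(4); q=s["eef_rot"]
    T[:3,:3]=R.from_quat([q[1],q[2],q[3],q[0]]).as_matrix(); T[:3,3]=s["tcp_pos"]
    return p["intrinsics"],T@p["hand_eye"]
def p2w(KP,uv,z):
    K,P=KP; d=P[:3,:3]@np.linalg.solve(K,[*uv,1]); o=P[:3,3]
    return o+d*(z-o[2])/d[2]
def w2p(KP,X):
    K,P=KP; c=K@(P[:3,:3].T@(np.asarray(X)-P[:3,3])); return c[:2]/c[2]
def crop(im,x,y,w,h,k): return cv2.resize(im[y:y+h,x:x+w],None,fx=k,fy=k,interpolation=cv2.INTER_CUBIC)
E
python3 - <<'E'
from h import *
t=cv2.imread("pics/top0.png"); s=cv2.imread("pics/scene0.png")
a=np.hstack([crop(t,210,210,100,100,4),crop(t,350,210,100,75,4)[:, :400] if 0 else crop(t,350,205,100,100,4)])
b=crop(s,170,160,200,50,4) if 0 else np.hstack([crop(s,170,160,50*2,50,4),crop(s,170,205,100,50,4)])
cv2.imwrite("pics/m1.png",cv2.convertScaleAbs(np.vstack([a,b]),alpha=1.6))
K=cam("top")
for uv in [(236,243),(270,235),(245,276),(278,268)]: print(p2w(K,uv,.032).round(3))
print(p2w(K,(397,267),.17).round(3))
for uv,z in [((140,219),.23),((468,242),.12),((316,180),.05)]: print(p2w(K,uv,z).round(3))
E
```

```text
[0.592 0.261 0.032]
[0.618 0.158 0.032]
[0.491 0.231 0.032]
[0.517 0.131 0.032]
[ 0.524 -0.212  0.17 ]
[0.642 0.485 0.23 ]
[ 0.6   -0.424  0.12 ]
[0.787 0.019 0.05 ]
```

View pics/m1.png

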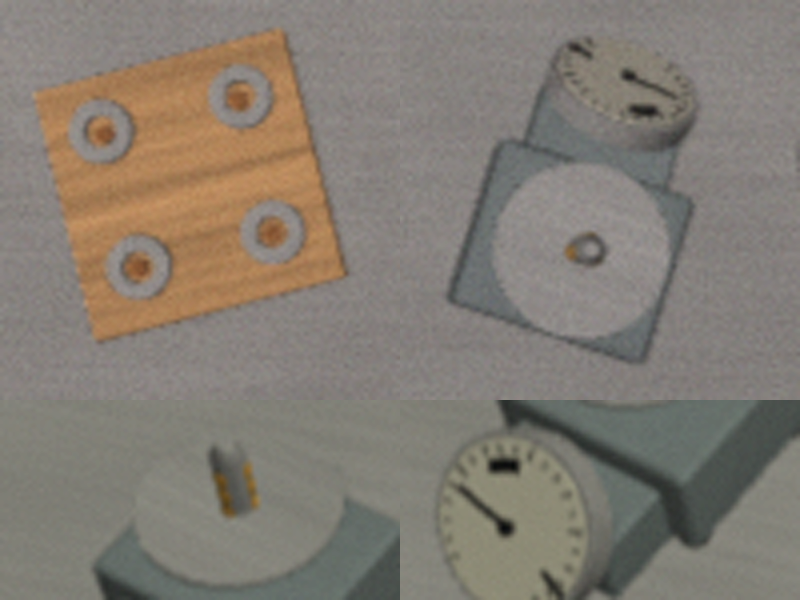

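Ring centres in top-view pixels are (235,242.8), (270,234), (244.5,276.8) and (278,267.8). The tray centre is at (395.3,267.8). The dial shows the pointer to the left of the arc, roughly 0.9 rad short of it. Next I'll work out the positions and the approach.

```bash
cat >> h.py <<'E'
def go(target,s=None,yaw=None):
    s=s or readout.get_state(); q=s["eef_rot"]; M=R.from_quat([q[1],q[2],q[3],q[0]]).as_matrix()
    d=M.T@(np.asarray(target)-s["tcp_pos"]); print("tool mm",(d*1e3).round(1),"fz",s["force"].round(2),"w",round(s["grip_width"],4),"t",s["t"],"tilt",M[:,2].round(3),"x",M[:,0].round(3))
E
python3 - <<'E'
from h import *
from scipy.optimize import least_squares
K=cam("top");S=cam("scene")
rs=[p2w(K,uv,.032) for uv in [(235,242.8),(270,234),(244.5,276.8),(278,267.8)]]
for r in rs: print(r.round(4))
c=np.mean(rs,0);print("board",c.round(4),[round(float(np.linalg.norm((r-c)[:2])),4) for r in rs],np.degrees(np.arctan2(*(rs[0]-rs[2])[1::-1])))
# tray height: tray top centre in top & scene ; scene tray ellipse centre ~ (240/4+170, (505-400)/4+160)
for z in (.113,.116,.119,.125): print(z,p2w(K,(395.25,267.75),z).round(4),p2w(S,(230,187.0),z).round(4))
# spindle top
for z in (.162,.168,.174): print(z,p2w(K,(350+591/4,205+248/4),z).round(4),p2w(S,(170+226/4,160+47/4),z).round(4))
go([rs[3][0],rs[3][1],.15])
E
```

```text
[0.5922 0.264  0.032 ]
[0.6208 0.1576 0.032 ]
[0.489  0.2322 0.032 ]
[0.5178 0.1308 0.032 ]
board [0.555  0.1962 0.032 ] [0.0774, 0.0763, 0.0751, 0.0751] 17.12921832226823
0.113 [ 0.5224 -0.2151  0.113 ] [ 0.5299 -0.2119  0.113 ]
0.116 [ 0.5224 -0.2146  0.116 ] [ 0.5322 -0.2105  0.116 ]
0.119 [ 0.5224 -0.2142  0.119 ] [ 0.5346 -0.2091  0.119 ]
0.125 [ 0.5223 -0.2133  0.125 ] [ 0.5393 -0.2062  0.125 ]
0.162 [ 0.5282 -0.4948  0.162 ] [ 0.5261 -0.2135  0.162 ]
0.168 [ 0.5282 -0.4927  0.168 ] [ 0.5311 -0.2105  0.168 ]
0.174 [ 0.5281 -0.4906  0.174 ] [ 0.5362 -0.2075  0.174 ]
tool mm [-470.5 -271.7   76.4] fz [-0.01 -0.85  0.25] w 0.092 t 0.1 tilt [-0.001 -0.001 -1.   ] x [-0.97   0.243  0.   ]
```

{"api": "drive_tool", "payload": {"moves": [{"tx":-33.6,"ty":-19.4,"tz":5.5},{"tx":-33.6,"ty":-19.4,"tz":5.5},{"tx":-33.6,"ty":-19.4,"tz":5.5},{"tx":-33.6,"ty":-19.4,"tz":5.5},{"tx":-33.6,"ty":-19.4,"tz":5.5},{"tx":-33.6,"ty":-19.4,"tz":5.5},{"tx":-33.6,"ty":-19.4,"tz":5.5},{"tx":-33.6,"ty":-19.4,"tz":5.5},{"tx":-33.6,"ty":-19.4,"tz":5.5}]}}

```text
$.moves[0]: bad value
```

{"api": "drive_tool", "payload": {"moves": [{"tx":-33.6,"ty":-19.4,"tz":5.5,"claw":78},{"tx":-33.6,"ty":-19.4,"tz":5.5},{"tx":-33.6,"ty":-19.4,"tz":5.5},{"tx":-20,"ty":-12,"tz":3},{"claw":78},{"claw":78}]}}

```text
$.moves[0]: bad value
```

Run:
```python
from h import *
go([.5178,.1308,.15]); s=readout.get_state(); K=cam("wrist",s); im=vision.read_camera("wrist"); cv2.imwrite("pics/w1.png",im)
for r in [(.5922,.264,.032),(.6208,.1576,.032),(.489,.2322,.032),(.5178,.1308,.032)]: print(w2p(K,r).round(1))
```

```text
tool mm [-470.5 -271.7   76.4] fz [-0.01 -0.85  0.25] w 0.092 t 0.1 tilt [-0.001 -0.001 -1.   ] x [-0.97   0.243  0.   ]
[237.6 537.2]
[179.3 560.3]
[194.5 493.6]
[137.5 518.9]
```

View pics/w1.png

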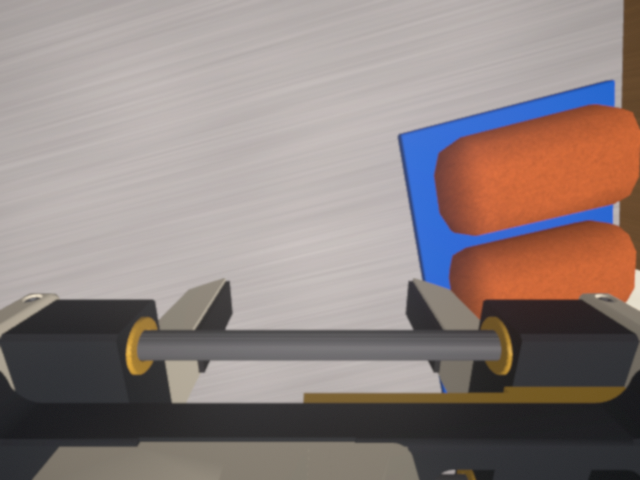

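Both calls were refused, so all keys are probably required. The wrist view shows that a rod between the fingers hides the lower part of the picture.

{"api": "drive_tool", "payload": {"moves": [{"claw":100,"tx":-33.6,"ty":-19.4,"tz":5.5,"wx":0,"wy":0,"wz":0},{"claw":100,"tx":-33.6,"ty":-19.4,"tz":5.5,"wx":0,"wy":0,"wz":0},{"claw":100,"tx":-33.6,"ty":-19.4,"tz":5.5,"wx":0,"wy":0,"wz":0},{"claw":100,"tx":-33.6,"ty":-19.4,"tz":5.5,"wx":0,"wy":0,"wz":0},{"claw":100,"tx":-33.6,"ty":-19.4,"tz":5.5,"wx":0,"wy":0,"wz":0},{"claw":100,"tx":-33.6,"ty":-19.4,"tz":5.5,"wx":0,"wy":0,"wz":0},{"claw":100,"tx":-33.6,"ty":-19.4,"tz":5.5,"wx":0,"wy":0,"wz":0},{"claw":78,"tx":-33.6,"ty":-19.4,"tz":5.5,"wx":0,"wy":0,"wz":0}], "newtons": 40}}

```text
t: 0.82
tcp_pos: [0.3536, 0.2902, 0.1792]
eef_rot: [-0.001, 0.115, 0.993, 0.001]
force: [-0.5, 0.5, 0.1]
grip_width: 0.0885
```

```bash
python3 -c "
from h import *
go([.5178,.1308,.15]);go([.45,.15,.2])"
```

```text
tool mm [-196.4 -117.6   28.6] fz [-0.52  0.48  0.06] w 0.0885 t 0.8167 tilt [-0.002  0.002 -1.   ] x [-0.973  0.229  0.002]
tool mm [-125.9 -114.3  -21.3] fz [-0.52  0.48  0.06] w 0.0885 t 0.8167 tilt [-0.002  0.002 -1.   ] x [-0.973  0.229  0.002]
```

{"api": "drive_tool", "payload": {"moves": [{"claw":78,"tx":-32.7,"ty":-19.6,"tz":4.8,"wx":0,"wy":0,"wz":0},{"claw":78,"tx":-32.7,"ty":-19.6,"tz":4.8,"wx":0,"wy":0,"wz":0},{"claw":78,"tx":-32.7,"ty":-19.6,"tz":4.8,"wx":0,"wy":0,"wz":0},{"claw":78,"tx":-32.7,"ty":-19.6,"tz":4.8,"wx":0,"wy":0,"wz":0},{"claw":78,"tx":-32.7,"ty":-19.6,"tz":4.8,"wx":0,"wy":0,"wz":0},{"claw":78,"tx":-32.7,"ty":-19.6,"tz":4.8,"wx":0,"wy":0,"wz":0},{"claw":78,"tx":0,"ty":0,"tz":0,"wx":0,"wy":0,"wz":0},{"claw":78,"tx":0,"ty":0,"tz":0,"wx":0,"wy":0,"wz":0}]}}

```text
t: 1.48
tcp_pos: [0.5278, 0.1141, 0.1453]
eef_rot: [-0.002, 0.12, 0.993, 0.0]
force: [-0.1, 0.7, -0.3]
grip_width: 0.0712
```

Run:
```python
from h import *
go([.5178,.1308,.15]); s=readout.get_state(); K=cam("wrist",s); im=vision.read_camera("wrist"); cv2.imwrite("pics/w2.png",im)
for r in [(.5922,.264,.032),(.6208,.1576,.032),(.489,.2322,.032),(.5178,.1308,.032)]: print(w2p(K,r).round(1))
```

```text
tool mm [13.7 13.8 -4.6] fz [-0.05  0.7  -0.26] w 0.0712 t 1.4833 tilt [-0.003  0.001 -1.   ] x [-0.971  0.238  0.004]
[504.  264.4]
[389.1 318.3]
[453.2 154.7]
[335.6 218.9]
```

View pics/w2.png

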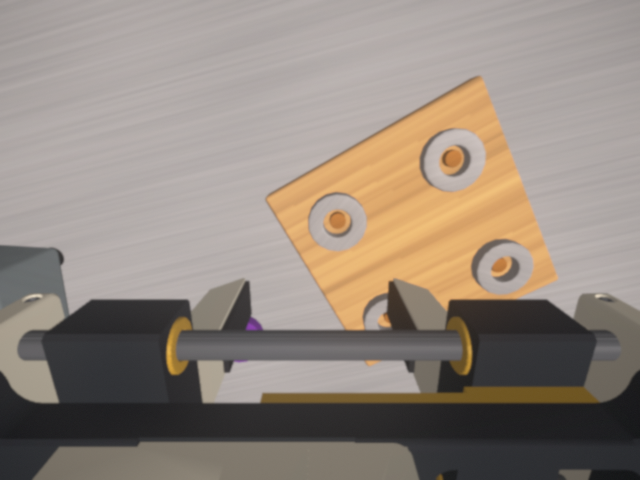

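Ring 4 is at (337,221), within 2 px of the prediction. Now I'll align and descend.

{"api": "drive_tool", "payload": {"moves": [{"claw":78,"tx":12.5,"ty":13.3,"tz":0,"wx":0,"wy":0,"wz":0},{"claw":70,"tx":0,"ty":0,"tz":30,"wx":0,"wy":0,"wz":0},{"claw":70,"tx":0,"ty":0,"tz":30,"wx":0,"wy":0,"wz":0},{"claw":70,"tx":0,"ty":0,"tz":15,"wx":0,"wy":0,"wz":0},{"claw":70,"tx":0,"ty":0,"tz":0,"wx":0,"wy":0,"wz":0},{"claw":70,"tx":0,"ty":0,"tz":0,"wx":0,"wy":0,"wz":0}]}}

```text
t: 2.03
tcp_pos: [0.5148, 0.1368, 0.0706]
eef_rot: [-0.0, 0.116, 0.993, 0.001]
force: [0.3, -0.5, 1.0]
grip_width: 0.064
```

Run:
```python
from h import *
s=readout.get_state(); K=cam("wrist",s); im=vision.read_camera("wrist"); cv2.imwrite("pics/w3.png",im)
g=cv2.imread("pics/w2.png"); 
T=np.eye(4);M=R.from_quat([.12,.993,0,-.002]).as_matrix();T[:3,:3]=M;T[:3,3]=[.5278,.1141,.1453]
p=vision.camera_params("wrist");r=p2w((p["intrinsics"],T@p["hand_eye"]),(337,221),.032);print(r)
print([p2w((p["intrinsics"],T@p["hand_eye"]),u,.032).round(4) for u in [(453,159.5),(502,267)]])
go([r[0],r[1],.021]); print(w2p(K,r))
```

```text
[0.51971132 0.13144968 0.032     ]
[array([0.4926, 0.2316, 0.032 ]), array([0.5941, 0.2619, 0.032 ])]
tool mm [-6.1 -4.1 49.8] fz [-0.68  0.66  0.3 ] w 0.0647 t 2.0833 tilt [-0.     0.002 -1.   ] x [-0.973  0.231  0.001]
[312.76153954 277.3256525 ]
```

{"api": "drive_tool", "payload": {"moves": [{"claw":70,"tx":-6.1,"ty":-4.1,"tz":10,"wx":0,"wy":0,"wz":0},{"claw":70,"tx":0,"ty":0,"tz":20,"wx":0,"wy":0,"wz":0},{"claw":70,"tx":0,"ty":0,"tz":10,"wx":0,"wy":0,"wz":0},{"claw":70,"tx":0,"ty":0,"tz":0,"wx":0,"wy":0,"wz":0},{"claw":70,"tx":0,"ty":0,"tz":0,"wx":0,"wy":0,"wz":0}]}}

```text
t: 2.5
tcp_pos: [0.5239, 0.1321, 0.0337]
eef_rot: [0.005, 0.115, 0.993, 0.002]
force: [0.4, 0.2, 0.7]
grip_width: 0.0646
```

Run:
```python
from h import *
s=readout.get_state(); K=cam("wrist",s); im=vision.read_camera("wrist"); cv2.imwrite("pics/w3.png",crop(im,160,140,320,220,2))
go([.5197,.1314,.021]); print(w2p(K,[.5197,.1314,.032]))
```

```text
tool mm [ 4.1 -1.6 12.8] fz [ 0.08 -0.11  0.41] w 0.0645 t 2.55 tilt [ 0.01   0.003 -1.   ] x [-0.974  0.228 -0.009]
[316.27472906 288.81688656]
```

View pics/w3.png

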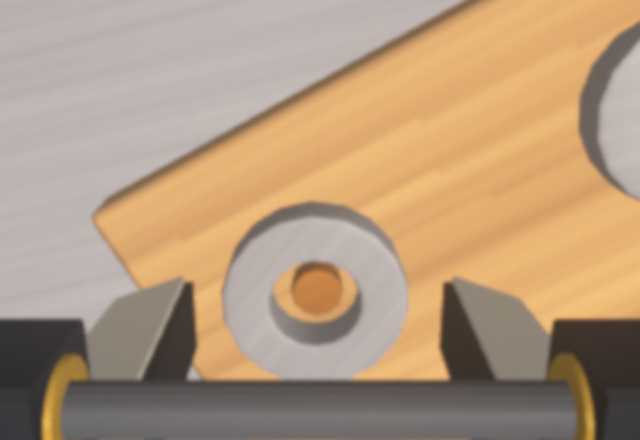

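The ring is centred between the open fingers at crop position (315,292). I'll descend the rest of the way and grip.

{"api": "drive_tool", "payload": {"moves": [{"claw":70,"tx":4,"ty":-1,"tz":8,"wx":0,"wy":0.09,"wz":0},{"claw":70,"tx":0,"ty":0,"tz":5,"wx":0,"wy":0,"wz":0},{"claw":70,"tx":0,"ty":0,"tz":0,"wx":0,"wy":0,"wz":0},{"claw":70,"tx":0,"ty":0,"tz":0,"wx":0,"wy":0,"wz":0}]}}

```text
t: 2.88
tcp_pos: [0.5209, 0.1319, 0.0215]
eef_rot: [0.001, 0.115, 0.993, 0.003]
force: [-0.5, 0.9, -0.0]
grip_width: 0.0643
```

```bash
python3 -c "
from h import *
go([.5187,.1318,.021])"
```

```text
tool mm [ 2.1 -0.6  0.5] fz [-0.49  0.93 -0.03] w 0.0643 t 2.8833 tilt [ 0.003  0.005 -1.   ] x [-0.974  0.229 -0.002]
```

{"api": "drive_tool", "payload": {"moves": [{"claw":40,"tx":2,"ty":0,"tz":0,"wx":0,"wy":0,"wz":0},{"claw":40,"tx":0,"ty":0,"tz":0,"wx":0,"wy":0,"wz":0},{"claw":40,"tx":0,"ty":0,"tz":0,"wx":0,"wy":0,"wz":0},{"claw":40,"tx":0,"ty":0,"tz":0,"wx":0,"wy":0,"wz":0},{"claw":40,"tx":0,"ty":0,"tz":0,"wx":0,"wy":0,"wz":0},{"claw":40,"tx":0,"ty":0,"tz":-20,"wx":0,"wy":0,"wz":0},{"claw":40,"tx":0,"ty":0,"tz":-35,"wx":0,"wy":0,"wz":0},{"claw":40,"tx":0,"ty":0,"tz":-38,"wx":0,"wy":0,"wz":0},{"claw":40,"tx":0,"ty":0,"tz":-38,"wx":0,"wy":0,"wz":0}], "newtons": 50}}

```text
t: 3.63
tcp_pos: [0.5122, 0.131, 0.1478]
eef_rot: [-0.009, 0.115, 0.993, 0.0]
force: [1.1, -0.4, -1.2]
grip_width: 0.0487
```

```bash
python3 -c "
from h import *
go([.525,-.213,.24])"
```

```text
tool mm [ -89.4 -332.1  -93.4] fz [ 1.09 -0.35 -1.15] w 0.0487 t 3.6333 tilt [-0.018  0.003 -1.   ] x [-0.973  0.229  0.018]
```

{"api": "drive_tool", "payload": {"moves": [{"claw":40,"tx":0,"ty":0,"tz":-38,"wx":0,"wy":0,"wz":0},{"claw":40,"tx":-9,"ty":-30,"tz":-15,"wx":0,"wy":0,"wz":0},{"claw":40,"tx":-9,"ty":-30,"tz":-10,"wx":0,"wy":0,"wz":0},{"claw":40,"tx":-9,"ty":-35,"tz":-4,"wx":0,"wy":0,"wz":0},{"claw":40,"tx":-9,"ty":-35,"tz":0,"wx":0,"wy":0,"wz":0},{"claw":40,"tx":-9,"ty":-35,"tz":0,"wx":0,"wy":0,"wz":0},{"claw":40,"tx":-9,"ty":-35,"tz":0,"wx":0,"wy":0,"wz":0},{"claw":40,"tx":-9,"ty":-35,"tz":0,"wx":0,"wy":0,"wz":0},{"claw":40,"tx":0,"ty":0,"tz":0,"wx":0,"wy":0,"wz":0},{"claw":40,"tx":0,"ty":0,"tz":0,"wx":0,"wy":0,"wz":0}]}}

```text
t: 4.47
tcp_pos: [0.524, -0.1215, 0.2277]
eef_rot: [0.0, 0.112, 0.994, 0.001]
force: [0.4, 1.2, -2.2]
grip_width: 0.0489
```

```bash
python3 -c "
from h import *
go([.525,-.213,.235])"
```

```text
tool mm [-21.4 -89.   -7.5] fz [ 0.44  1.22 -2.16] w 0.0489 t 4.4667 tilt [ 0.001  0.002 -1.   ] x [-0.975  0.223 -0.   ]
```

{"api": "drive_tool", "payload": {"moves": [{"claw":40,"tx":-22,"ty":-10,"tz":-2,"wx":0,"wy":0,"wz":0},{"claw":40,"tx":-22,"ty":-10,"tz":-2,"wx":0,"wy":0,"wz":0},{"claw":40,"tx":0,"ty":0,"tz":0,"wx":0,"wy":0,"wz":0},{"claw":40,"tx":0,"ty":0,"tz":0,"wx":0,"wy":0,"wz":0},{"claw":40,"tx":0,"ty":0,"tz":0,"wx":0,"wy":0,"wz":0}]}}

```text
t: 4.88
tcp_pos: [0.562, -0.1479, 0.2303]
eef_rot: [-0.002, 0.112, 0.994, 0.002]
force: [-0.5, 0.2, -2.4]
grip_width: 0.0484
```

Run:
```python
from h import *
s=readout.get_state(); K=cam("wrist",s); im=vision.read_camera("wrist"); cv2.imwrite("pics/w4.png",crop(im,80,60,400,300,2))
np.savez("w4.npz",K=K[0],P=K[1]); go([.525,-.213,.235],s)
print(w2p(K,[.525,-.213,.168]),w2p(K,[.525,-.213,.116]))
# ring top bore centre in tool coords at TCP (z +? )
for h in (.009,.012,.015): print(h, w2p(K,s["tcp_pos"]+np.array([0,0,h])))
```

```text
tool mm [ 21.6 -71.7  -4.9] fz [-0.45  0.19 -2.35] w 0.0484 t 4.8833 tilt [-0.004  0.005 -1.   ] x [-0.975  0.222  0.005]
[213.37827529 226.01718345] [231.92419821 209.58133637]
0.009 [319.45772146 305.44347382]
0.012 [319.49931178 308.43905255]
0.015 [319.54238236 311.54124736]
```

View pics/w4.png

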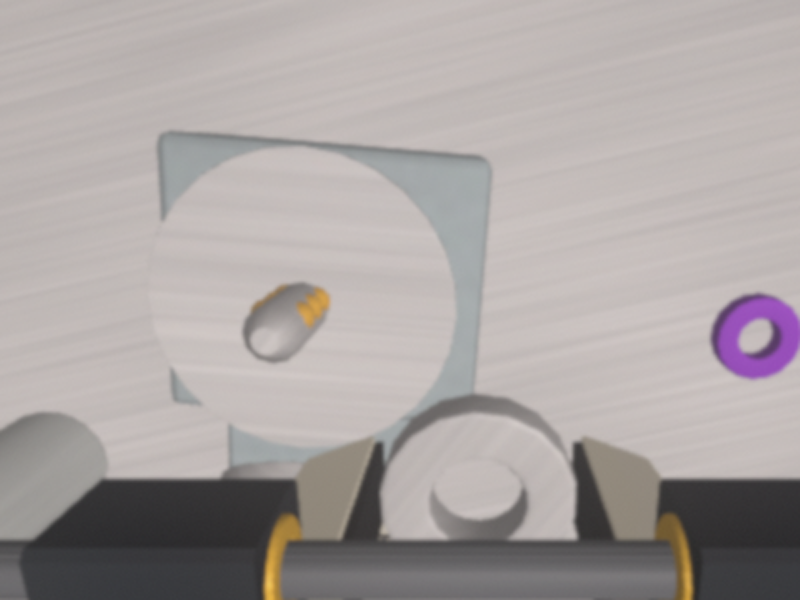

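The tray centre is about (231,208) px, which matches the prediction. The spindle tip looks a few px lower than predicted, so I'll enlarge the spindle and the ring to check both.

Run:
```python
from h import *
im=cv2.imread("pics/w4.png") # 2x of (80,60)
a=im[260:380,220:345]; b=im[385:545,375:585]
A=cv2.resize(a,(500,480),interpolation=cv2.INTER_CUBIC)
B=cv2.resize(b,None,fx=1.4,fy=1.4)
C=np.zeros((480,800,3),np.uint8);C[:,:500]=A;C[:B.shape[0],502:502+B.shape[1]]=B
cv2.imwrite("pics/z4.png",C)
# tray ellipse fit, bright vs housing: edge points along rays not needed
z=np.load("w4.npz");K=(z["K"],z["P"])
th=np.linspace(0,2*np.pi,60)
p=np.array([w2p(K,[.525+.064*np.cos(t),-.213+.064*np.sin(t),.116]) for t in th])
q=(p-[80,60])*2; print("pred tray extents L,R,T,B",q[:,0].min(),q[:,0].max(),q[:,1].min(),q[:,1].max())
```

```text
pred tray extents L,R,T,B 147.31901290201398 458.3120177365197 136.58238904323673 441.0013209672876
```

View pics/z4.png

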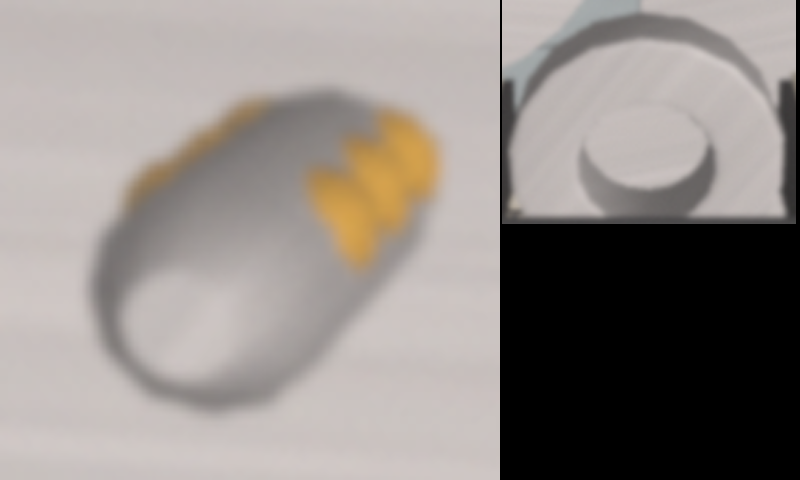

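The tip is at (212.5,230.5) px, and the tray outline sits 3.6 px lower than predicted. Both agree on a spindle about 3 mm further in x. The ring is centred on the TCP to within about 1 mm.

Run:
```python
from h import *
z=np.load("w4.npz");K=(z["K"],z["P"])
for h in (.164,.167,.170): print(h,p2w(K,(212.5,230.5),h).round(4))
for u in ((319.5,308.5),(319.5,310)): print(p2w(K,u,.2303+.010).round(4), "tcp .562 -.1479")
go([.528,-.213,.2])
```

```text
0.164 [ 0.5287 -0.2161  0.164 ]
0.167 [ 0.5281 -0.215   0.167 ]
0.17 [ 0.5275 -0.2138  0.17  ]
[ 0.5631 -0.1481  0.2403] tcp .562 -.1479
[ 0.5639 -0.1483  0.2403] tcp .562 -.1479
tool mm [ 18.2 -71.4  30. ] fz [-0.12 -0.15 -2.31] w 0.0487 t 4.9333 tilt [-0.004  0.006 -1.   ] x [-0.975  0.222  0.005]
```

{"api": "drive_tool", "payload": {"moves": [{"claw":40,"tx":9,"ty":-35,"tz":0,"wx":0,"wy":0,"wz":0},{"claw":40,"tx":9,"ty":-30,"tz":0,"wx":0,"wy":0,"wz":0},{"claw":40,"tx":0,"ty":0,"tz":10,"wx":0,"wy":0,"wz":0},{"claw":40,"tx":0,"ty":0,"tz":10,"wx":0,"wy":0,"wz":0},{"claw":40,"tx":0,"ty":0,"tz":0,"wx":0,"wy":0,"wz":0},{"claw":40,"tx":0,"ty":0,"tz":0,"wx":0,"wy":0,"wz":0}]}}

```text
t: 5.43
tcp_pos: [0.5275, -0.2011, 0.209]
eef_rot: [-0.003, 0.108, 0.994, 0.004]
force: [0.7, 0.8, -2.2]
grip_width: 0.0489
```

```bash
python3 -c "
from h import *
go([.527,-.2145,.18])"
```

```text
tool mm [ -2.6 -13.3  28.9] fz [ 0.69  0.76 -2.18] w 0.0489 t 5.4333 tilt [-0.005  0.008 -1.   ] x [-0.977  0.214  0.007]
```

{"api": "drive_tool", "payload": {"moves": [{"claw":40,"tx":-2.6,"ty":-13.3,"tz":5,"wx":0.08,"wy":-0.05,"wz":0},{"claw":40,"tx":0,"ty":0,"tz":10,"wx":0,"wy":0,"wz":0},{"claw":40,"tx":0,"ty":0,"tz":5,"wx":0,"wy":0,"wz":0},{"claw":40,"tx":0,"ty":0,"tz":0,"wx":0,"wy":0,"wz":0},{"claw":40,"tx":0,"ty":0,"tz":0,"wx":0,"wy":0,"wz":0}]}}

```text
t: 5.85
tcp_pos: [0.5282, -0.2131, 0.1867]
eef_rot: [-0.001, 0.106, 0.994, -0.001]
force: [-0.3, -0.1, -2.2]
grip_width: 0.0484
```

```bash
python3 -c "
from h import *
go([.527,-.2145,.165])"
```

```text
tool mm [ 0.9 -1.5 21.7] fz [-0.35 -0.06 -2.17] w 0.0484 t 5.85 tilt [-0.001 -0.002 -1.   ] x [-0.978  0.21   0.001]
```

{"api": "drive_tool", "payload": {"moves": [{"claw":40,"tx":0.9,"ty":-1.5,"tz":5,"wx":0,"wy":0,"wz":0},{"claw":40,"tx":0,"ty":0,"tz":5,"wx":0,"wy":0,"wz":0},{"claw":40,"tx":0,"ty":0,"tz":5,"wx":0,"wy":0,"wz":0},{"claw":40,"tx":0,"ty":0,"tz":5,"wx":0,"wy":0,"wz":0},{"claw":40,"tx":0,"ty":0,"tz":0,"wx":0,"wy":0,"wz":0}]}}

```text
t: 6.27
tcp_pos: [0.5272, -0.2142, 0.1648]
eef_rot: [-0.0, 0.105, 0.994, -0.001]
force: [0.0, 0.3, -1.9]
grip_width: 0.0486
```

{"api": "drive_tool", "payload": {"moves": [{"claw":40,"tx":0,"ty":0,"tz":3,"wx":0,"wy":0,"wz":0},{"claw":40,"tx":0,"ty":0,"tz":3,"wx":0,"wy":0,"wz":0},{"claw":40,"tx":0,"ty":0,"tz":3,"wx":0,"wy":0,"wz":0},{"claw":40,"tx":0,"ty":0,"tz":0,"wx":0,"wy":0,"wz":0}]}}

```text
t: 6.6
tcp_pos: [0.527, -0.2142, 0.1556]
eef_rot: [-0.0, 0.105, 0.994, -0.001]
force: [-1.6, 0.9, 1.5]
grip_width: 0.0489
```

```bash
python3 -c "
from h import *
go([.527,-.2145,.15])"
```

```text
tool mm [-0.1 -0.3  5.6] fz [-1.59  0.92  1.54] w 0.0489 t 6.6 tilt [-0.001 -0.002 -1.   ] x [-0.978  0.21   0.001]
```

Contact is at the taper, with a side force of (-1.6, +0.9) N. I'll yield in that direction.

{"api": "drive_tool", "payload": {"moves": [{"claw":40,"tx":1.6,"ty":0.5,"tz":-1,"wx":0,"wy":0,"wz":0},{"claw":40,"tx":0,"ty":0,"tz":0,"wx":0,"wy":0,"wz":0},{"claw":40,"tx":0,"ty":0,"tz":2,"wx":0,"wy":0,"wz":0},{"claw":40,"tx":0,"ty":0,"tz":0,"wx":0,"wy":0,"wz":0}]}}

```text
t: 6.93
tcp_pos: [0.5258, -0.2135, 0.1546]
eef_rot: [0.0, 0.105, 0.994, -0.001]
force: [-0.2, 0.3, -1.2]
grip_width: 0.0488
```

{"api": "drive_tool", "payload": {"moves": [{"claw":40,"tx":0,"ty":0,"tz":2,"wx":0,"wy":0,"wz":0},{"claw":40,"tx":0,"ty":0,"tz":2,"wx":0,"wy":0,"wz":0},{"claw":40,"tx":0,"ty":0,"tz":0,"wx":0,"wy":0,"wz":0}]}}

```text
t: 7.18
tcp_pos: [0.5258, -0.2137, 0.1502]
eef_rot: [0.0, 0.105, 0.994, -0.002]
force: [-0.8, 0.1, -0.5]
grip_width: 0.0489
```

{"api": "drive_tool", "payload": {"moves": [{"claw":40,"tx":0.7,"ty":0,"tz":1.5,"wx":0,"wy":0,"wz":0},{"claw":40,"tx":0,"ty":0,"tz":2,"wx":0,"wy":0,"wz":0},{"claw":40,"tx":0,"ty":0,"tz":2,"wx":0,"wy":0,"wz":0},{"claw":40,"tx":0,"ty":0,"tz":0,"wx":0,"wy":0,"wz":0}]}}

```text
t: 7.52
tcp_pos: [0.5252, -0.2137, 0.1446]
eef_rot: [0.0, 0.105, 0.994, -0.002]
force: [-1.0, -0.4, 1.2]
grip_width: 0.0487
```

{"api": "drive_tool", "payload": {"moves": [{"claw":40,"tx":0,"ty":0,"tz":2,"wx":0,"wy":0,"wz":0},{"claw":40,"tx":0,"ty":0,"tz":2,"wx":0,"wy":0,"wz":0},{"claw":40,"tx":0,"ty":0,"tz":0,"wx":0,"wy":0,"wz":0}]}}

```text
t: 7.77
tcp_pos: [0.5252, -0.2137, 0.1409]
eef_rot: [0.001, 0.105, 0.994, -0.002]
force: [-2.2, 0.5, 3.8]
grip_width: 0.0484
```

{"api": "drive_tool", "payload": {"moves": [{"claw":40,"tx":0,"ty":0,"tz":2,"wx":0,"wy":0,"wz":0},{"claw":40,"tx":0,"ty":0,"tz":0,"wx":0,"wy":0,"wz":0}]}}

```text
t: 7.93
tcp_pos: [0.5253, -0.2138, 0.1392]
eef_rot: [0.001, 0.105, 0.994, -0.002]
force: [-1.6, 0.1, 2.6]
grip_width: 0.0485
```

{"api": "drive_tool", "payload": {"moves": [{"claw":40,"tx":1,"ty":0,"tz":2,"wx":0,"wy":0,"wz":0},{"claw":40,"tx":0,"ty":0,"tz":2,"wx":0,"wy":0,"wz":0},{"claw":40,"tx":0,"ty":0,"tz":0,"wx":0,"wy":0,"wz":0}]}}

```text
t: 8.18
tcp_pos: [0.5251, -0.2137, 0.1358]
eef_rot: [0.002, 0.105, 0.994, -0.002]
force: [-0.4, -0.4, 3.3]
grip_width: 0.0483
```

{"api": "drive_tool", "payload": {"moves": [{"claw":40,"tx":0,"ty":0,"tz":2,"wx":0,"wy":0,"wz":0},{"claw":40,"tx":0,"ty":0,"tz":2,"wx":0,"wy":0,"wz":0},{"claw":40,"tx":0,"ty":0,"tz":0,"wx":0,"wy":0,"wz":0}]}}

```text
t: 8.43
tcp_pos: [0.5251, -0.2137, 0.1311]
eef_rot: [0.002, 0.105, 0.994, -0.002]
force: [-0.9, 1.1, 2.3]
grip_width: 0.0488
```

{"api": "drive_tool", "payload": {"moves": [{"claw":40,"tx":0,"ty":0,"tz":2,"wx":0,"wy":0,"wz":0},{"claw":40,"tx":0,"ty":0,"tz":0,"wx":0,"wy":0,"wz":0}]}}

```text
t: 8.6
tcp_pos: [0.5251, -0.2137, 0.1286]
eef_rot: [0.002, 0.105, 0.994, -0.002]
force: [-0.7, 0.3, 2.4]
grip_width: 0.0486
```

{"api": "drive_tool", "payload": {"moves": [{"claw":40,"tx":0,"ty":0,"tz":2,"wx":0,"wy":0,"wz":0},{"claw":40,"tx":0,"ty":0,"tz":2,"wx":0,"wy":0,"wz":0},{"claw":40,"tx":0,"ty":0,"tz":0,"wx":0,"wy":0,"wz":0}]}}

```text
t: 8.85
tcp_pos: [0.5251, -0.2137, 0.1243]
eef_rot: [0.002, 0.105, 0.994, -0.002]
force: [-0.6, 0.2, 4.1]
grip_width: 0.0487
```

{"api": "drive_tool", "payload": {"moves": [{"claw":40,"tx":0,"ty":0,"tz":2,"wx":0,"wy":0,"wz":0},{"claw":40,"tx":0,"ty":0,"tz":2,"wx":0,"wy":0,"wz":0},{"claw":40,"tx":0,"ty":0,"tz":0,"wx":0,"wy":0,"wz":0}]}}

```text
t: 9.1
tcp_pos: [0.5251, -0.2138, 0.1208]
eef_rot: [0.002, 0.105, 0.994, -0.002]
force: [-0.7, 0.8, 6.2]
grip_width: 0.049
```

{"api": "drive_tool", "payload": {"moves": [{"claw":40,"tx":0,"ty":0,"tz":2,"wx":0,"wy":0,"wz":0},{"claw":40,"tx":0,"ty":0,"tz":2,"wx":0,"wy":0,"wz":0},{"claw":40,"tx":0,"ty":0,"tz":0,"wx":0,"wy":0,"wz":0}]}}

```text
t: 9.35
tcp_pos: [0.5252, -0.2137, 0.118]
eef_rot: [0.003, 0.105, 0.994, -0.002]
force: [-2.9, 1.2, 6.8]
grip_width: 0.0487
```

{"api": "drive_tool", "payload": {"moves": [{"claw":40,"tx":0.7,"ty":0.2,"tz":1.5,"wx":0,"wy":0,"wz":0},{"claw":40,"tx":0,"ty":0,"tz":0,"wx":0,"wy":0,"wz":0}]}}

```text
t: 9.52
tcp_pos: [0.5252, -0.2138, 0.1177]
eef_rot: [0.004, 0.105, 0.994, -0.003]
force: [-3.1, 1.2, 7.1]
grip_width: 0.0485
```

{"api": "drive_tool", "payload": {"moves": [{"claw":40,"tx":0,"ty":0,"tz":1.5,"wx":0,"wy":0,"wz":0},{"claw":40,"tx":0,"ty":0,"tz":0,"wx":0,"wy":0,"wz":0}]}}

```text
t: 9.68
tcp_pos: [0.5251, -0.2138, 0.1174]
eef_rot: [0.004, 0.105, 0.994, -0.003]
force: [-1.5, 1.0, 7.2]
grip_width: 0.0489
```

{"api": "drive_tool", "payload": {"moves": [{"claw":40,"tx":0.5,"ty":0.3,"tz":3,"wx":0,"wy":0,"wz":0},{"claw":40,"tx":0,"ty":0,"tz":1.5,"wx":0,"wy":0,"wz":0}]}}

```text
t: 9.85
tcp_pos: [0.5252, -0.2138, 0.1146]
eef_rot: [0.005, 0.105, 0.994, -0.004]
force: [-3.1, 1.7, 8.5]
grip_width: 0.0484
```

{"api": "drive_tool", "payload": {"moves": [{"claw":40,"tx":0,"ty":0,"tz":3,"wx":0,"wy":0,"wz":0},{"claw":40,"tx":0,"ty":0,"tz":1.5,"wx":0,"wy":0,"wz":0}]}}

```text
t: 10.02
tcp_pos: [0.5251, -0.2138, 0.1106]
eef_rot: [0.005, 0.105, 0.994, -0.004]
force: [-1.8, 1.0, 3.4]
grip_width: 0.0489
```

Run:
```python
from h import *
im=vision.read_camera("scene"); go([.5252,-.2138,.115]); w=vision.read_camera("wrist")
o=np.hstack([crop(im,160,150,100,120,4),cv2.resize(w[140:360,200:440],(400,480))]);cv2.imwrite("pics/s5.png",o)
```

```text
tool mm [-0.2  0.1 -4.6] fz [-1.02 -0.43  3.39] w 0.0488 t 10.0667 tilt [ 0.009 -0.009 -1.   ] x [-0.978  0.209 -0.011]
```

View pics/s5.png

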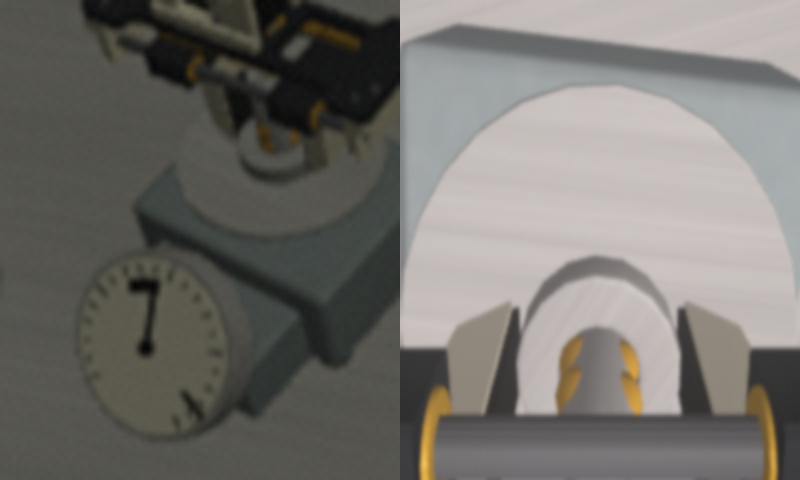

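The first ring has passed the two upper stud rows, and the pointer is at about the arc's right edge under push. I'll correct the tilt and keep pushing.

{"api": "drive_tool", "payload": {"moves": [{"claw":40,"tx":0.3,"ty":0.2,"tz":2.5,"wx":-0.07,"wy":0.1,"wz":0},{"claw":40,"tx":0,"ty":0,"tz":2.5,"wx":0,"wy":0,"wz":0},{"claw":40,"tx":0,"ty":0,"tz":1,"wx":0,"wy":0,"wz":0}]}}

```text
t: 10.37
tcp_pos: [0.525, -0.2139, 0.1046]
eef_rot: [0.0, 0.105, 0.994, 0.001]
force: [-2.1, 0.9, 6.7]
grip_width: 0.0487
```

{"api": "drive_tool", "payload": {"moves": [{"claw":40,"tx":0,"ty":0,"tz":2.5,"wx":0,"wy":0,"wz":0},{"claw":40,"tx":0,"ty":0,"tz":2.5,"wx":0,"wy":0,"wz":0},{"claw":40,"tx":0,"ty":0,"tz":1,"wx":0,"wy":0,"wz":0}]}}

```text
t: 10.62
tcp_pos: [0.5251, -0.2139, 0.0989]
eef_rot: [-0.0, 0.105, 0.994, 0.001]
force: [-4.4, 1.3, 8.5]
grip_width: 0.0488
```

{"api": "drive_tool", "payload": {"moves": [{"claw":40,"tx":1.2,"ty":0.3,"tz":1.5,"wx":0,"wy":0,"wz":0},{"claw":40,"tx":0.8,"ty":0,"tz":1,"wx":0,"wy":0,"wz":0}]}}

```text
t: 10.78
tcp_pos: [0.525, -0.2139, 0.0977]
eef_rot: [0.002, 0.105, 0.994, 0.001]
force: [-1.5, 2.4, 9.8]
grip_width: 0.0489
```

Run:
```python
from h import *
go([.5252,-.2138,.098]);im=vision.read_camera("scene");  w=vision.read_camera("wrist")
o=np.hstack([crop(im,160,150,100,120,4),cv2.resize(w[140:360,200:440],(400,480))]);cv2.imwrite("pics/s6.png",o)
```

```text
tool mm [-0.1  0.1 -0.3] fz [-1.5   2.43  9.8 ] w 0.0489 t 10.7833 tilt [ 0.004  0.001 -1.   ] x [-0.978  0.21  -0.004]
```

View pics/s6.png

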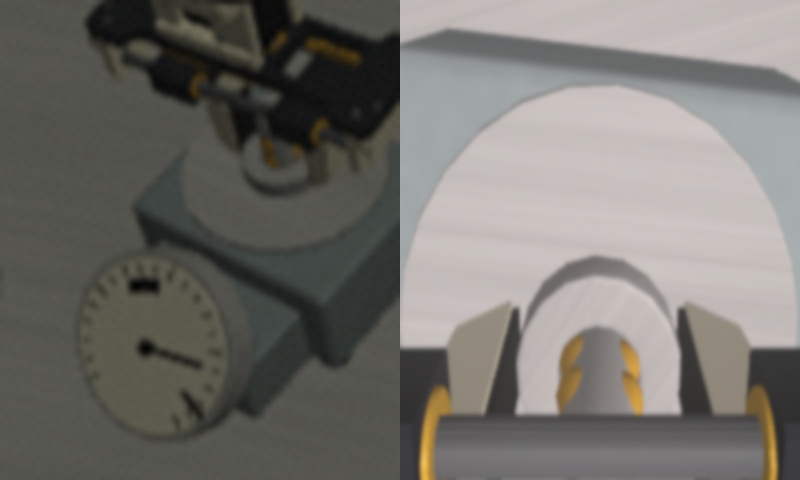

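Pictures viewed: 10. The ring looks unchanged relative to the tray since the last view, so it is resting on the lowest stud row. The pointer is well short of the overload bar. I'll work out its angle from the dial geometry.

```bash
cat > dial.py <<'E'
from h import *
from scipy.optimize import least_squares
S=cam("scene"); c=np.array([160+147/4,150+348/4]); yaw=np.radians(-15)
f=np.array([np.cos(yaw),np.sin(yaw),0]); O=p2w(S,c,.08)
def dirpx(a,tau,ph,yw=yaw):   # a clockwise from zero mark, zero at ph clockwise from dial-up
    f=np.array([np.cos(yw),np.sin(yw),0])
    up=-f*np.cos(tau)+np.array([0,0,1])*np.sin(tau); rt=np.array([-f[1],f[0],0]) # viewer facing -f: right is +left-of-f
    X=O+.04*(np.cos(a+ph)*up+np.sin(a+ph)*rt); d=w2p(S,X)-c; return np.arctan2(d[0],-d[1])
def px(u,v): return np.arctan2(u-147,-(v-348))
wr=lambda x:(x+np.pi)%(2*np.pi)-np.pi
r=least_squares(lambda q:[wr(dirpx(1.955,*q)-px(144,286)),wr(dirpx(4.44,*q)-px(188,402))],[.8,-2.3])
def ang(th,q=r.x):
    g=np.linspace(0,4.9,500); return g[np.argmin([abs(wr(dirpx(a,*q)-th)) for a in g])]
def readptr(im):
    g=cv2.cvtColor(im,cv2.COLOR_BGR2GRAY).astype(float); A=np.linspace(.3,4.6,431); sc=[]
    for a in A:
        t=[dirpx(a,*r.x)]; rr=np.linspace(5,11,12)
        P=np.array([[c[0]+x*np.sin(t[0]),c[1]-x*np.cos(t[0])] for x in rr],np.float32)
        sc.append(cv2.remap(g.astype(np.float32),P[:,:1],P[:,1:],cv2.INTER_LINEAR).mean())
    return A[int(np.argmin(sc))],min(sc),np.median(sc)
if __name__=="__main__":
    print(O.round(3),r.x,r.cost,"s6",ang(px(200,365)),"s5",ang(px(154,290)))
    print("start",readptr(cv2.imread("pics/scene0.png")))
    print("now",readptr(vision.read_camera("scene")))
E
python3 dial.py; python3 -c "
from h import *
go([.5252,-.2138,.098])"
```

```text
[ 0.667 -0.248  0.08 ] [ 0.66028519 -2.4331559 ] 4.224872767808227e-26 s6 3.868937875751503 s5 2.1505010020040083
start (np.float64(1.09), np.float32(40.59505), np.float32(85.37728))
now (np.float64(3.84), np.float32(43.512207), np.float32(89.293785))
tool mm [-0.1  0.1 -0.1] fz [-0.53  2.07  8.9 ] w 0.0488 t 10.9333 tilt [ 0.004  0.001 -1.   ] x [-0.978  0.21  -0.004]
```

The pointer read 1.09 rad at the start (0.45 kg) and reads 3.84 rad now (1.60 kg). That puts the seat at 0.0936 m and the ring's underside within about 1 mm of it. With about 11 N applied, the ring should be home. I'll unload gently, open and check.

{"api": "drive_tool", "payload": {"moves": [{"claw":40,"tx":0,"ty":0,"tz":-4,"wx":0,"wy":0,"wz":0},{"claw":40,"tx":0,"ty":0,"tz":-4,"wx":0,"wy":0,"wz":0},{"claw":40,"tx":0,"ty":0,"tz":-4,"wx":0,"wy":0,"wz":0},{"claw":40,"tx":0,"ty":0,"tz":-3,"wx":0,"wy":0,"wz":0},{"claw":40,"tx":0,"ty":0,"tz":0,"wx":0,"wy":0,"wz":0}]}}

```text
t: 11.35
tcp_pos: [0.5251, -0.2139, 0.1133]
eef_rot: [0.002, 0.105, 0.994, 0.001]
force: [-1.5, -0.2, 1.5]
grip_width: 0.0485
```

Run:
```python
from dial import *
go([.5252,-.2138,.116]); p=readptr(vision.read_camera("scene")); s=readout.get_state(); print(p,"seat",.125-.0196*p[0]/2.4,"tcp-seat",s["tcp_pos"][2]-.125+.0196*p[0]/2.4)
```

```text
tool mm [-0.1  0.1 -2.7] fz [-1.48 -0.17  1.46] w 0.0485 t 11.35 tilt [ 0.003  0.002 -1.   ] x [-0.978  0.21  -0.003]
(np.float64(1.77), np.float32(41.54378), np.float32(89.0931)) seat 0.110545 tcp-seat 0.002380571689105276
```

The TCP is 2.4 mm above the seat and the underside sits slightly below the TCP, so the ring is home. Opening and lifting away.

{"api": "drive_tool", "payload": {"moves": [{"claw":72,"tx":0,"ty":0,"tz":0,"wx":0,"wy":0,"wz":0},{"claw":72,"tx":0,"ty":0,"tz":0,"wx":0,"wy":0,"wz":0},{"claw":72,"tx":0,"ty":0,"tz":0,"wx":0,"wy":0,"wz":0},{"claw":72,"tx":0,"ty":0,"tz":0,"wx":0,"wy":0,"wz":0},{"claw":72,"tx":0,"ty":0,"tz":-10,"wx":0,"wy":0,"wz":0},{"claw":72,"tx":0,"ty":0,"tz":-25,"wx":0,"wy":0,"wz":0},{"claw":72,"tx":0,"ty":0,"tz":-25,"wx":0,"wy":0,"wz":0},{"claw":72,"tx":0,"ty":0,"tz":-25,"wx":0,"wy":0,"wz":0},{"claw":72,"tx":0,"ty":0,"tz":0,"wx":0,"wy":0,"wz":0}]}}

```text
t: 12.15
tcp_pos: [0.5241, -0.2135, 0.1992]
eef_rot: [-0.001, 0.105, 0.994, 0.002]
force: [0.6, -0.8, 1.2]
grip_width: 0.0658
```

Run:
```python
from dial import *
go([.525,-.2138,.2]); p=readptr(vision.read_camera("scene"));print(p)
s=readout.get_state();K=cam("wrist",s);w=vision.read_camera("wrist");cv2.imwrite("pics/w7.png",w)
seat=.125-.0196*p[0]/2.4
for h in (0,.014,.016): print(w2p(K,[.525,-.2138,seat+h]).round(1))
go([.490,.232,.12])
```

```text
tool mm [-1.  -0.1 -0.8] fz [ 0.61 -0.76  1.16] w 0.0658 t 12.15 tilt [-0.002  0.005 -1.   ] x [-0.978  0.21   0.003]
(np.float64(1.4000000000000001), np.float32(42.568035), np.float32(88.507324))
[318.1 248.4]
[318.1 254.7]
[318.1 255.7]
tool mm [124.4 427.4  79. ] fz [-0.82 -0.59 -0.27] w 0.0662 t 12.25 tilt [-0.007  0.008 -1.   ] x [-0.978  0.21   0.009]
```

{"api": "drive_tool", "payload": {"moves": [{"claw":72,"tx":0,"ty":30,"tz":0,"wx":0,"wy":0,"wz":0},{"claw":72,"tx":10,"ty":38,"tz":0,"wx":0,"wy":0,"wz":0},{"claw":72,"tx":12,"ty":38,"tz":0,"wx":0,"wy":0,"wz":0},{"claw":72,"tx":12,"ty":38,"tz":0,"wx":0,"wy":0,"wz":0},{"claw":72,"tx":12,"ty":38,"tz":0,"wx":0,"wy":0,"wz":0},{"claw":72,"tx":12,"ty":38,"tz":0,"wx":0,"wy":0,"wz":0},{"claw":72,"tx":12,"ty":38,"tz":0,"wx":0,"wy":0,"wz":0},{"claw":72,"tx":12,"ty":38,"tz":0,"wx":0,"wy":0,"wz":0},{"claw":72,"tx":12,"ty":38,"tz":5,"wx":0,"wy":0,"wz":0},{"claw":72,"tx":10,"ty":35,"tz":10,"wx":0,"wy":0,"wz":0}]}}

```text
t: 13.08
tcp_pos: [0.4935, 0.1779, 0.1738]
eef_rot: [-0.011, 0.113, 0.994, 0.003]
force: [0.7, 0.4, -0.5]
grip_width: 0.0662
```

```bash
python3 -c "
from h import *
go([.490,.232,.12])"
```

```text
tool mm [14.3 51.8 54.3] fz [ 0.7   0.38 -0.48] w 0.0662 t 13.0833 tilt [-0.022  0.008 -1.   ] x [-0.974  0.224  0.023]
```

{"api": "drive_tool", "payload": {"moves": [{"claw":72,"tx":8,"ty":30,"tz":25,"wx":0,"wy":0,"wz":0},{"claw":72,"tx":3,"ty":10,"tz":10,"wx":0,"wy":0,"wz":0},{"claw":72,"tx":0,"ty":0,"tz":0,"wx":0,"wy":0,"wz":0},{"claw":72,"tx":0,"ty":0,"tz":0,"wx":0,"wy":0,"wz":0},{"claw":72,"tx":0,"ty":0,"tz":0,"wx":0,"wy":0,"wz":0}]}}

```text
t: 13.5
tcp_pos: [0.4855, 0.2263, 0.1327]
eef_rot: [-0.016, 0.108, 0.994, 0.001]
force: [0.9, -1.1, -0.2]
grip_width: 0.0661
```

```bash
python3 -c "
from h import *
go([.490,.232,.07]);s=readout.get_state();K=cam('wrist',s);w=vision.read_camera('wrist');cv2.imwrite('pics/w8.png',w)
print(w2p(K,[.490,.232,.032]))
g=cv2.cvtColor(w,cv2.COLOR_BGR2HSV); 
# board+dowel is orange-saturated; ring = unsaturated blob bounded by wood
m=((g[...,1]<60)).astype(np.uint8)
n,l,st,ce=cv2.connectedComponentsWithStats(m[:300])
for i in range(1,n):
  if 800<st[i,4]<30000: print(st[i],ce[i].round(1), p2w(K,ce[i],.032).round(4))
"
```

```text
tool mm [-5.2  6.6 62.6] fz [ 0.94 -1.1  -0.24] w 0.0661 t 13.5 tilt [-0.032  0.006 -0.999] x [-0.976  0.215  0.033]
[327.21602941 246.31563167]
[ 300  219   60   59 2156] [329.6 248.2] [0.492  0.2335 0.032 ]
```

{"api": "drive_tool", "payload": {"moves": [{"claw":72,"tx":-6.3,"ty":7.8,"tz":10,"wx":0,"wy":-0.31,"wz":0},{"claw":72,"tx":0,"ty":0,"tz":25,"wx":0,"wy":0,"wz":0},{"claw":72,"tx":0,"ty":0,"tz":20,"wx":0,"wy":0,"wz":0},{"claw":72,"tx":0,"ty":0,"tz":0,"wx":0,"wy":0,"wz":0},{"claw":72,"tx":0,"ty":0,"tz":0,"wx":0,"wy":0,"wz":0},{"claw":72,"tx":0,"ty":0,"tz":0,"wx":0,"wy":0,"wz":0}]}}

```text
t: 14.05
tcp_pos: [0.5002, 0.2245, 0.0828]
eef_rot: [0.006, 0.115, 0.993, 0.001]
force: [0.2, 0.7, -0.8]
grip_width: 0.0664
```

```bash
python3 -c "
from h import *
go([.4912,.233,.021]);s=readout.get_state();K=cam('wrist',s);w=vision.read_camera('wrist')
print(w2p(K,[.4912,.233,.032]),w2p(K,s['tcp_pos']))
g=cv2.cvtColor(w,cv2.COLOR_BGR2HSV); 
m=((g[...,1]<60)).astype(np.uint8)
n,l,st,ce=cv2.connectedComponentsWithStats(m[:330])
for i in range(1,n):
  if 800<st[i,4]<30000: print(st[i],ce[i].round(1), p2w(K,ce[i],.032).round(4))
"
```

```text
tool mm [11.4  6.1 61.7] fz [ 0.19  0.66 -0.8 ] w 0.0664 t 14.05 tilt [ 0.012 -0.    -1.   ] x [-0.974  0.228 -0.012]
[328.49109301 245.42543401] [319.33585108 297.04744521]
[ 293  210   74   72 3358] [329.4 245.8] [0.4916 0.2335 0.032 ]
```

{"api": "drive_tool", "payload": {"moves": [{"claw":72,"tx":11,"ty":6.3,"tz":0,"wx":0,"wy":0.1,"wz":0},{"claw":72,"tx":0,"ty":0,"tz":15,"wx":0,"wy":0,"wz":0},{"claw":72,"tx":0,"ty":0,"tz":15,"wx":0,"wy":0,"wz":0},{"claw":72,"tx":0,"ty":0,"tz":8,"wx":0,"wy":0,"wz":0},{"claw":72,"tx":0,"ty":0,"tz":0,"wx":0,"wy":0,"wz":0},{"claw":72,"tx":0,"ty":0,"tz":0,"wx":0,"wy":0,"wz":0}]}}

```text
t: 14.6
tcp_pos: [0.4931, 0.2362, 0.051]
eef_rot: [0.005, 0.115, 0.993, 0.004]
force: [0.2, 0.1, 1.0]
grip_width: 0.066
```

```bash
python3 -c "
from h import *
go([.4913,.2333,.021]);s=readout.get_state();K=cam('wrist',s);w=vision.read_camera('wrist')
print(w2p(K,[.4913,.2333,.032]),w2p(K,s['tcp_pos']))
g=cv2.cvtColor(w,cv2.COLOR_BGR2HSV); 
m=((g[...,1]<60)).astype(np.uint8)
n,l,st,ce=cv2.connectedComponentsWithStats(m[:330])
for i in range(1,n):
  if 800<st[i,4]<30000: print(st[i],ce[i].round(1), p2w(K,ce[i],.032).round(4))
"
```

```text
tool mm [ 1.4 -3.6 30. ] fz [0.19 0.11 1.01] w 0.066 t 14.6 tilt [ 0.011  0.007 -1.   ] x [-0.973  0.229 -0.009]
[313.27730721 279.62383123] [319.33820519 297.04414767]
[ 272  238   84   82 4468] [314.1 278.8] [0.4909 0.2339 0.032 ]
```

{"api": "drive_tool", "payload": {"moves": [{"claw":72,"tx":1.6,"ty":-3.2,"tz":8,"wx":0.09,"wy":0.09,"wz":0},{"claw":72,"tx":0,"ty":0,"tz":12,"wx":0,"wy":0,"wz":0},{"claw":72,"tx":0,"ty":0,"tz":8,"wx":0,"wy":0,"wz":0},{"claw":72,"tx":0,"ty":0,"tz":2,"wx":0,"wy":0,"wz":0},{"claw":72,"tx":0,"ty":0,"tz":0,"wx":0,"wy":0,"wz":0},{"claw":72,"tx":0,"ty":0,"tz":0,"wx":0,"wy":0,"wz":0}]}}

```text
t: 15.15
tcp_pos: [0.492, 0.2337, 0.0216]
eef_rot: [0.001, 0.115, 0.993, 0.0]
force: [-0.5, 0.8, -0.8]
grip_width: 0.0661
```

```bash
python3 -c "
from h import *
go([.4910,.2336,.021])"
```

```text
tool mm [ 0.9 -0.4  0.6] fz [-0.47  0.77 -0.81] w 0.0661 t 15.15 tilt [ 0.002 -0.    -1.   ] x [-0.973  0.229 -0.002]
```

{"api": "drive_tool", "payload": {"moves": [{"claw":40,"tx":0.9,"ty":0,"tz":0,"wx":0,"wy":0,"wz":0},{"claw":40,"tx":0,"ty":0,"tz":0,"wx":0,"wy":0,"wz":0},{"claw":40,"tx":0,"ty":0,"tz":0,"wx":0,"wy":0,"wz":0},{"claw":40,"tx":0,"ty":0,"tz":0,"wx":0,"wy":0,"wz":0},{"claw":40,"tx":0,"ty":0,"tz":0,"wx":0,"wy":0,"wz":0},{"claw":40,"tx":0,"ty":0,"tz":-20,"wx":0,"wy":0,"wz":0},{"claw":40,"tx":0,"ty":0,"tz":-35,"wx":0,"wy":0,"wz":0},{"claw":40,"tx":0,"ty":0,"tz":-38,"wx":0,"wy":0,"wz":0},{"claw":40,"tx":0,"ty":-5,"tz":-38,"wx":0,"wy":0,"wz":0},{"claw":40,"tx":-5,"ty":-15,"tz":-36,"wx":0,"wy":0,"wz":0}]}}

```text
t: 15.98
tcp_pos: [0.4854, 0.2131, 0.1865]
eef_rot: [-0.009, 0.114, 0.993, -0.004]
force: [0.5, 0.5, -1.6]
grip_width: 0.0486
```

{"api": "drive_tool", "payload": {"moves": [{"claw":40,"tx":-9,"ty":-25,"tz":-25,"wx":0,"wy":0,"wz":0},{"claw":40,"tx":-11,"ty":-36,"tz":-10,"wx":0,"wy":0,"wz":0},{"claw":40,"tx":-11,"ty":-38,"tz":0,"wx":0,"wy":0,"wz":0},{"claw":40,"tx":-11,"ty":-38,"tz":0,"wx":0,"wy":0,"wz":0},{"claw":40,"tx":-11,"ty":-38,"tz":0,"wx":0,"wy":0,"wz":0},{"claw":40,"tx":-11,"ty":-38,"tz":0,"wx":0,"wy":0,"wz":0},{"claw":40,"tx":-11,"ty":-38,"tz":0,"wx":0,"wy":0,"wz":0},{"claw":40,"tx":-11,"ty":-38,"tz":0,"wx":0,"wy":0,"wz":0},{"claw":40,"tx":-5,"ty":-20,"tz":0,"wx":0,"wy":0,"wz":0},{"claw":40,"tx":0,"ty":0,"tz":0,"wx":0,"wy":0,"wz":0}]}}

```text
t: 16.82
tcp_pos: [0.5077, -0.1224, 0.2354]
eef_rot: [0.002, 0.112, 0.994, -0.002]
force: [-0.7, 0.5, -2.2]
grip_width: 0.0484
```

```bash
python3 -c "
from h import *
go([.525,-.2138,.2])"
```

```text
tool mm [-37.1 -85.1  35.9] fz [-0.74  0.46 -2.23] w 0.0484 t 16.8167 tilt [ 0.003 -0.004 -1.   ] x [-0.975  0.222 -0.004]
```

{"api": "drive_tool", "payload": {"moves": [{"claw":40,"tx":-16,"ty":-35,"tz":5,"wx":0,"wy":0,"wz":0},{"claw":40,"tx":-14,"ty":-35,"tz":8,"wx":0,"wy":0,"wz":0},{"claw":40,"tx":-4,"ty":-6,"tz":8,"wx":0,"wy":0,"wz":0},{"claw":40,"tx":0,"ty":0,"tz":5,"wx":0,"wy":0,"wz":0},{"claw":40,"tx":0,"ty":0,"tz":0,"wx":0,"wy":0,"wz":0},{"claw":40,"tx":0,"ty":0,"tz":0,"wx":0,"wy":0,"wz":0}]}}

```text
t: 17.32
tcp_pos: [0.5231, -0.2031, 0.208]
eef_rot: [0.001, 0.113, 0.994, -0.0]
force: [0.4, 0.9, -1.7]
grip_width: 0.0486
```

```bash
python3 -c "
from h import *
go([.5258,-.2138,.18])"
```

```text
tool mm [-4.9 -9.8 28. ] fz [ 0.41  0.9  -1.74] w 0.0486 t 17.3167 tilt [ 0.001 -0.001 -1.   ] x [-0.975  0.224 -0.001]
```

{"api": "drive_tool", "payload": {"moves": [{"claw":40,"tx":-4.9,"ty":-9.8,"tz":5,"wx":0,"wy":0,"wz":0},{"claw":40,"tx":0,"ty":0,"tz":8,"wx":0,"wy":0,"wz":0},{"claw":40,"tx":0,"ty":0,"tz":8,"wx":0,"wy":0,"wz":0},{"claw":40,"tx":0,"ty":0,"tz":2,"wx":0,"wy":0,"wz":0},{"claw":40,"tx":0,"ty":0,"tz":0,"wx":0,"wy":0,"wz":0}]}}

```text
t: 17.73
tcp_pos: [0.5264, -0.21, 0.1839]
eef_rot: [0.001, 0.11, 0.994, 0.0]
force: [0.4, -0.7, -1.4]
grip_width: 0.0486
```

```bash
python3 -c "
from h import *
go([.5258,-.2138,.16])"
```

```text
tool mm [-0.2 -3.9 23.9] fz [ 0.39 -0.74 -1.44] w 0.0486 t 17.7333 tilt [ 0.002 -0.    -1.   ] x [-0.976  0.218 -0.002]
```

{"api": "drive_tool", "payload": {"moves": [{"claw":40,"tx":0,"ty":-3.9,"tz":4,"wx":0,"wy":0,"wz":0},{"claw":40,"tx":0,"ty":0,"tz":5,"wx":0,"wy":0,"wz":0},{"claw":40,"tx":0,"ty":0,"tz":5,"wx":0,"wy":0,"wz":0},{"claw":40,"tx":0,"ty":0,"tz":5,"wx":0,"wy":0,"wz":0},{"claw":40,"tx":0,"ty":0,"tz":0,"wx":0,"wy":0,"wz":0}]}}

```text
t: 18.15
tcp_pos: [0.5255, -0.2135, 0.1632]
eef_rot: [0.001, 0.109, 0.994, -0.0]
force: [0.1, 0.2, -1.4]
grip_width: 0.0488
```

{"api": "drive_tool", "payload": {"moves": [{"claw":40,"tx":0,"ty":0,"tz":3,"wx":0,"wy":0,"wz":0},{"claw":40,"tx":0,"ty":0,"tz":3,"wx":0,"wy":0,"wz":0},{"claw":40,"tx":0,"ty":0,"tz":3,"wx":0,"wy":0,"wz":0},{"claw":40,"tx":0,"ty":0,"tz":0,"wx":0,"wy":0,"wz":0}]}}

```text
t: 18.48
tcp_pos: [0.5255, -0.2136, 0.1531]
eef_rot: [0.001, 0.11, 0.994, 0.0]
force: [0.1, -0.7, -1.3]
grip_width: 0.0486
```

```bash
python3 -c "
from h import *
go([.5258,-.2138,.15])"
```

```text
tool mm [-0.3 -0.1  3.1] fz [ 0.11 -0.67 -1.25] w 0.0486 t 18.4833 tilt [ 0.002 -0.    -1.   ] x [-0.976  0.218 -0.002]
```

The ring is on the spindle with no side force. Pressing it down over the studs now.

{"api": "drive_tool", "payload": {"moves": [{"claw":40,"tx":0,"ty":0,"tz":2.5,"wx":0,"wy":0,"wz":0},{"claw":40,"tx":0,"ty":0,"tz":2.5,"wx":0,"wy":0,"wz":0},{"claw":40,"tx":0,"ty":0,"tz":2.5,"wx":0,"wy":0,"wz":0},{"claw":40,"tx":0,"ty":0,"tz":1,"wx":0,"wy":0,"wz":0}]}}

```text
t: 18.82
tcp_pos: [0.5258, -0.214, 0.1445]
eef_rot: [0.002, 0.11, 0.994, -0.0]
force: [0.5, 0.2, 0.2]
grip_width: 0.0488
```

{"api": "drive_tool", "payload": {"moves": [{"claw":40,"tx":0,"ty":0,"tz":2.5,"wx":0,"wy":0,"wz":0},{"claw":40,"tx":0,"ty":0,"tz":2.5,"wx":0,"wy":0,"wz":0},{"claw":40,"tx":0,"ty":0,"tz":1,"wx":0,"wy":0,"wz":0}]}}

```text
t: 19.07
tcp_pos: [0.5259, -0.214, 0.1388]
eef_rot: [0.002, 0.11, 0.994, -0.001]
force: [-1.9, 0.9, 2.2]
grip_width: 0.049
```

{"api": "drive_tool", "payload": {"moves": [{"claw":40,"tx":0,"ty":0,"tz":2.5,"wx":0,"wy":0,"wz":0},{"claw":40,"tx":0,"ty":0,"tz":2.5,"wx":0,"wy":0,"wz":0},{"claw":40,"tx":0,"ty":0,"tz":1,"wx":0,"wy":0,"wz":0}]}}

```text
t: 19.32
tcp_pos: [0.526, -0.2141, 0.1334]
eef_rot: [0.003, 0.109, 0.994, -0.001]
force: [-2.3, 0.8, 5.1]
grip_width: 0.0487
```

{"api": "drive_tool", "payload": {"moves": [{"claw":40,"tx":1,"ty":0.2,"tz":2.5,"wx":0,"wy":0,"wz":0},{"claw":40,"tx":0.5,"ty":0,"tz":2,"wx":0,"wy":0,"wz":0}]}}

```text
t: 19.48
tcp_pos: [0.5256, -0.214, 0.1295]
eef_rot: [0.004, 0.109, 0.994, -0.001]
force: [0.2, -0.5, 3.3]
grip_width: 0.0487
```

{"api": "drive_tool", "payload": {"moves": [{"claw":40,"tx":0.3,"ty":0,"tz":2.5,"wx":0,"wy":0,"wz":0},{"claw":40,"tx":0.3,"ty":0,"tz":1.5,"wx":0,"wy":0,"wz":0}]}}

```text
t: 19.65
tcp_pos: [0.5256, -0.214, 0.1254]
eef_rot: [0.005, 0.109, 0.994, -0.002]
force: [0.3, 0.2, 3.9]
grip_width: 0.0483
```

```bash
cat > st.py <<'E'
from dial import *
go([.5255,-.2138,.115]); p=readptr(vision.read_camera("scene")); s=readout.get_state(); print(p,"tcp-seat mm",1e3*(s["tcp_pos"][2]-.125+.0196*p[0]/2.4))
E
python3 st.py
```

```text
tool mm [ 0.2  0.2 10.4] fz [0.34 0.19 3.87] w 0.0483 t 19.65 tilt [ 0.009 -0.004 -1.   ] x [-0.976  0.218 -0.01 ]
(np.float64(2.57), np.float32(41.071697), np.float32(88.989746)) tcp-seat mm 21.153942455386737
```

{"api": "drive_tool", "payload": {"moves": [{"claw":40,"tx":0,"ty":0,"tz":2.5,"wx":-0.02,"wy":0.1,"wz":0},{"claw":40,"tx":0,"ty":0,"tz":2.5,"wx":0,"wy":0,"wz":0},{"claw":40,"tx":0,"ty":0,"tz":1,"wx":0,"wy":0,"wz":0}]}}

```text
t: 19.95
tcp_pos: [0.5256, -0.214, 0.119]
eef_rot: [-0.001, 0.109, 0.994, 0.0]
force: [-1.8, 0.7, 5.3]
grip_width: 0.0486
```

{"api": "drive_tool", "payload": {"moves": [{"claw":40,"tx":0,"ty":0,"tz":2,"wx":0,"wy":0,"wz":0},{"claw":40,"tx":0,"ty":0,"tz":1,"wx":0,"wy":0,"wz":0}]}}

```text
t: 20.12
tcp_pos: [0.5256, -0.214, 0.1161]
eef_rot: [-0.001, 0.109, 0.994, 0.0]
force: [-2.0, 1.3, 7.1]
grip_width: 0.0488
```

```bash
python3 st.py
```

```text
tool mm [0.1 0.1 1.1] fz [-2.04  1.32  7.13] w 0.0488 t 20.1167 tilt [-0.002  0.001 -1.   ] x [-0.976  0.218  0.002]
(np.float64(3.52), np.float32(48.465252), np.float32(89.068115)) tcp-seat mm 19.775060723172444
```

{"api": "drive_tool", "payload": {"moves": [{"claw":40,"tx":1,"ty":0.3,"tz":1.5,"wx":0,"wy":0,"wz":0},{"claw":40,"tx":0.5,"ty":0,"tz":1,"wx":0,"wy":0,"wz":0}]}}

```text
t: 20.33
tcp_pos: [0.5255, -0.214, 0.1145]
eef_rot: [0.001, 0.109, 0.994, -0.0]
force: [-1.1, 1.7, 7.7]
grip_width: 0.0486
```

```bash
python3 st.py
```

```text
tool mm [ 0.1  0.2 -0.5] fz [-1.08  1.72  7.73] w 0.0486 t 20.3333 tilt [ 0.002 -0.001 -1.   ] x [-0.976  0.218 -0.002]
(np.float64(3.73), np.float32(44.102783), np.float32(88.98209)) tcp-seat mm 19.948506099145835
```

{"api": "drive_tool", "payload": {"moves": [{"claw":40,"tx":0.3,"ty":-0.2,"tz":1.5,"wx":0,"wy":0,"wz":0},{"claw":40,"tx":0,"ty":0,"tz":0.8,"wx":0,"wy":0,"wz":0}]}}

```text
t: 20.55
tcp_pos: [0.5256, -0.214, 0.1132]
eef_rot: [0.001, 0.109, 0.994, -0.0]
force: [-3.0, 1.1, 7.6]
grip_width: 0.0488
```

```bash
python3 st.py
```

```text
tool mm [ 0.2  0.2 -1.8] fz [-3.    1.12  7.55] w 0.0488 t 20.55 tilt [ 0.003 -0.001 -1.   ] x [-0.976  0.218 -0.003]
(np.float64(3.92), np.float32(42.64388), np.float32(89.098305)) tcp-seat mm 20.15289126062308
```

The offset is constant at 20.1 mm, the same as ring 1 had while on its row-16 studs. So ring 2 is still on that row. I'll rock it gently under the same push, to pass the studs one at a time without adding load.

{"api": "drive_tool", "payload": {"moves": [{"claw":40,"tx":1.2,"ty":0,"tz":1.2,"wx":0,"wy":0.4,"wz":0},{"claw":40,"tx":1,"ty":0,"tz":1.2,"wx":0,"wy":-0.5,"wz":0},{"claw":40,"tx":1,"ty":0,"tz":1.2,"wx":0.4,"wy":0,"wz":0},{"claw":40,"tx":1,"ty":0,"tz":1.2,"wx":-0.5,"wy":0,"wz":0}]}}

```text
t: 20.93
tcp_pos: [0.5257, -0.2133, 0.1113]
eef_rot: [0.012, 0.109, 0.994, 0.002]
force: [-1.6, -2.1, 8.9]
grip_width: 0.0487
```

```bash
python3 st.py
```

```text
tool mm [ 0.  -0.5 -3.7] fz [-1.62 -2.06  8.93] w 0.0487 t 20.9333 tilt [ 0.025  0.002 -1.   ] x [-0.976  0.217 -0.024]
(np.float64(3.98), np.float32(44.91447), np.float32(88.99593)) tcp-seat mm 18.672012841945396
```

{"api": "drive_tool", "payload": {"moves": [{"claw":40,"tx":0.5,"ty":0,"tz":1,"wx":0,"wy":0.24,"wz":0},{"claw":40,"tx":0,"ty":0,"tz":1,"wx":0.2,"wy":0,"wz":0},{"claw":40,"tx":0,"ty":0,"tz":1,"wx":-0.2,"wy":0,"wz":0}]}}

```text
t: 21.23
tcp_pos: [0.5257, -0.2138, 0.1103]
eef_rot: [0.001, 0.11, 0.994, 0.007]
force: [-4.6, -0.7, 9.1]
grip_width: 0.049
```

```bash
python3 st.py
```

```text
tool mm [ 0.2  0.1 -4.7] fz [-4.57 -0.71  9.08] w 0.049 t 21.2333 tilt [ 0.004  0.014 -1.   ] x [-0.976  0.218 -0.001]
(np.float64(4.12), np.float32(40.9187), np.float32(89.15088)) tcp-seat mm 18.7580447706054
```

I'll unload and compare with ring 1's unloaded offset of 2.4 mm. Home for this ring should read about 16.4 mm.

{"api": "drive_tool", "payload": {"moves": [{"claw":40,"tx":0.5,"ty":0,"tz":-4,"wx":0.14,"wy":0,"wz":0},{"claw":40,"tx":0.5,"ty":0,"tz":-4,"wx":0,"wy":0,"wz":0},{"claw":40,"tx":0,"ty":0,"tz":-4,"wx":0,"wy":0,"wz":0},{"claw":40,"tx":0,"ty":0,"tz":-2,"wx":0,"wy":0,"wz":0},{"claw":40,"tx":0,"ty":0,"tz":0,"wx":0,"wy":0,"wz":0},{"claw":40,"tx":0,"ty":0,"tz":0,"wx":0,"wy":0,"wz":0}]}}

```text
t: 21.78
tcp_pos: [0.5256, -0.2139, 0.1246]
eef_rot: [0.001, 0.11, 0.994, 0.002]
force: [1.1, -0.5, 2.0]
grip_width: 0.0487
```

```bash
python3 st.py
python3 - <<'E'
from h import *
w=vision.read_camera("wrist"); s=vision.read_camera("scene")
cv2.imwrite("pics/f1.png",np.hstack([crop(s,160,150,100,120,4),cv2.resize(w[140:360,200:440],(400,480))]))
E
```

```text
tool mm [0.2 0.  9.6] fz [ 1.12 -0.51  1.95] w 0.0487 t 21.7833 tilt [ 0.003  0.003 -1.   ] x [-0.976  0.219 -0.003]
(np.float64(2.15), np.float32(40.61198), np.float32(88.8186)) tcp-seat mm 17.12407866052027
```

View pics/f1.png

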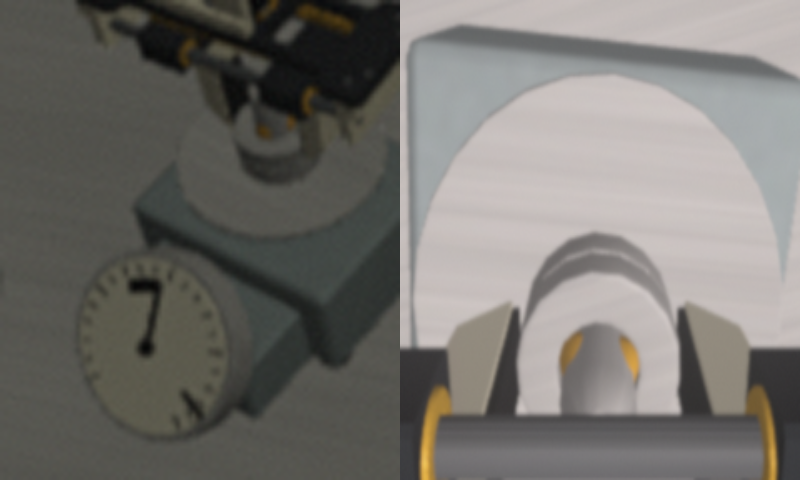

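Ring 2's offset minus ring 1's is 13.9 mm at the same pointer reading, against 14 mm nominal, so ring 2 is home. The picture shows the two rings stacked with row-30 studs just above. Releasing and retreating.

{"api": "drive_tool", "payload": {"moves": [{"claw":72,"tx":0,"ty":0,"tz":-3,"wx":0,"wy":0,"wz":0},{"claw":72,"tx":0,"ty":0,"tz":0,"wx":0,"wy":0,"wz":0},{"claw":72,"tx":0,"ty":0,"tz":0,"wx":0,"wy":0,"wz":0},{"claw":72,"tx":0,"ty":0,"tz":0,"wx":0,"wy":0,"wz":0},{"claw":72,"tx":0,"ty":0,"tz":-10,"wx":0,"wy":0,"wz":0},{"claw":72,"tx":0,"ty":0,"tz":-25,"wx":0,"wy":0,"wz":0},{"claw":72,"tx":0,"ty":0,"tz":-30,"wx":0,"wy":0,"wz":0},{"claw":72,"tx":0,"ty":0,"tz":-30,"wx":0,"wy":0,"wz":0}]}}

```text
t: 22.6
tcp_pos: [0.5211, -0.2122, 0.2183]
eef_rot: [-0.008, 0.111, 0.994, 0.006]
force: [0.2, 0.0, 0.5]
grip_width: 0.0663
```

{"api": "drive_tool", "payload": {"moves": [{"claw":72,"tx":0,"ty":25,"tz":0,"wx":0,"wy":0,"wz":0},{"claw":72,"tx":0,"ty":35,"tz":0,"wx":0,"wy":0,"wz":0},{"claw":72,"tx":0,"ty":35,"tz":0,"wx":0,"wy":0,"wz":0},{"claw":72,"tx":0,"ty":35,"tz":0,"wx":0,"wy":0,"wz":0},{"claw":72,"tx":0,"ty":0,"tz":0,"wx":0,"wy":0,"wz":0},{"claw":72,"tx":0,"ty":0,"tz":0,"wx":0,"wy":0,"wz":0}]}}

```text
t: 23.1
tcp_pos: [0.5539, -0.0837, 0.2326]
eef_rot: [0.001, 0.113, 0.994, 0.003]
force: [1.2, -0.8, 0.4]
grip_width: 0.0661
```

```bash
python3 st.py
python3 - <<'E'
from h import *
s=vision.read_camera("scene"); t=vision.read_camera("top")
cv2.imwrite("pics/f2.png",np.hstack([crop(s,160,150,100,120,4),crop(cv2.convertScaleAbs(t,alpha=1.5),210,210,67*3//2,120,4)[:, :400]]))
E
```

```text
tool mm [  -1.2 -133.8  116.8] fz [ 1.18 -0.8   0.42] w 0.0661 t 23.1 tilt [ 0.003  0.005 -1.   ] x [-0.975  0.224 -0.002]
(np.float64(1.73), np.float32(38.74251), np.float32(88.741615)) tcp-seat mm 121.75102272002599
```

View pics/f2.png

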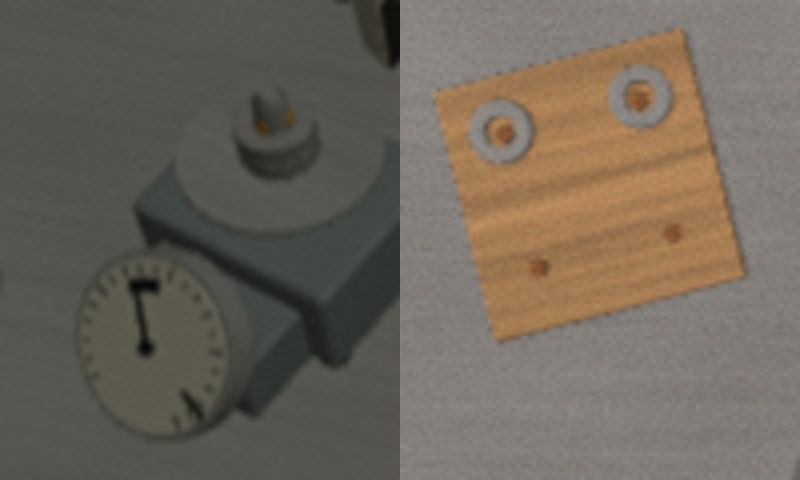

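The pointer is over the left part of the arc. To be sure of the margin, I'll compare it in code with the arc's own edges, taken from the picture without the pointer there.

Run:
```python
from dial import *
A=np.radians(np.arange(-60,50,2.0))  # image angle cw from up about pixel centre c
def prof(im,r0,r1):
    g=cv2.cvtColor(im,cv2.COLOR_BGR2GRAY).astype(np.float32); o=[]
    for a in A:
        rr=np.linspace(r0,r1,9); P=np.array([[c[0]+x*np.sin(a),c[1]-x*np.cos(a)] for x in rr],np.float32)
        o.append(cv2.remap(g,P[:,:1],P[:,1:],cv2.INTER_LINEAR).mean())
    return np.array(o)
im0=np.mean([cv2.imread("pics/scene0.png")],0).astype(np.uint8)
now=np.mean([vision.read_camera("scene") for _ in range(4)],0).astype(np.uint8)
p0=prof(im0,14,16.5); p1=prof(now,5,12)
for a,x,y in zip(np.degrees(A),p0,p1): print(int(a),int(x),int(y),end=" | ")
w=np.clip(80-p1,0,None);print("\nptr img deg",(np.degrees(A)*w).sum()/w.sum())
for a in (1.68,1.955,2.23): print(a,np.degrees(dirpx(a,*r.x)))
```

```text
-59 85 88 | -58 84 88 | -56 78 88 | -54 68 88 | -52 55 88 | -50 45 88 | -48 47 88 | -46 57 88 | -44 70 88 | -42 79 88 | -40 83 88 | -38 85 88 | -36 85 87 | -34 85 87 | -32 85 85 | -29 85 84 | -28 86 82 | -26 86 78 | -24 84 73 | -22 81 66 | -20 73 59 | -18 60 50 | -16 48 43 | -14 38 39 | -12 34 41 | -10 32 47 | -8 31 56 | -6 31 66 | -4 29 75 | -2 29 79 | 0 29 83 | 2 28 87 | 4 27 88 | 6 34 88 | 8 43 88 | 10 58 88 | 12 75 88 | 14 83 88 | 16 86 88 | 18 85 88 | 20 85 88 | 22 85 88 | 24 85 88 | 26 84 88 | 28 84 88 | 29 84 88 | 32 85 88 | 34 85 88 | 36 85 88 | 38 84 88 | 40 83 88 | 42 82 88 | 44 82 88 | 46 84 88 | 48 85 88 | 
ptr img deg -13.975743248354199
1.68 -16.674501438295298
1.955 -2.7702157972095325
2.23 10.923084461606333
```

Run:
```python
from dial import *
now=np.mean([vision.read_camera("scene") for _ in range(6)],0).astype(np.float32); g=now.mean(2); g0=cv2.imread("pics/scene0.png").astype(np.float32).mean(2)
A=np.radians(np.arange(-150,60,1.0))
def prof(g,r): return np.array([cv2.remap(g,np.float32([[c[0]+r*np.sin(a)]]),np.float32([[c[1]-r*np.cos(a)]]),cv2.INTER_CUBIC)[0,0] for a in A])
for r_ in (6,8,10,11,12,13):
    p=prof(g,r_); p0=prof(g0,r_); w=np.clip(np.median(p)-8-p,0,None); w[(np.degrees(A)<-40)|(np.degrees(A)>20)]=0
    v=np.clip(np.median(p0)-8-p0,0,None); v[(np.degrees(A)<-80)|(np.degrees(A)>-35)]=0
    print(r_,"now",round((np.degrees(A)*w).sum()/w.sum(),1),"start",round((np.degrees(A)*v).sum()/v.sum(),1))
for r_ in (14,15,16,17):
    p=prof(g0,r_); q=[int(np.degrees(A[i])) for i in range(2,len(A)-2) if p[i]<p[i-1] and p[i]<=p[i+1] and p[i]<np.median(p)-5]; 
    d=np.degrees(A); h=(p[(d>-40)&(d<35)].max()+p[(d>-10)&(d<8)].min())/2; m=d[(d>-40)&(d<35)&(p<h)]
    print(r_,"ticks",q,"arc",m.min(),m.max())
```

```text
6 now -14.2 start -49.3
8 now -14.8 start -49.6
10 now -13.4 start -50.0
11 now -12.6 start -49.7
12 now -12.3 start -49.4
13 now -12.6 start -49.1
14 ticks [-116, -98, -49, -2, 2, 4, 7] arc -13.0 11.0
15 ticks [-116, -99, -81, -49, -12, -4, -2, 4] arc -17.0 9.0
16 ticks [-116, -99, -80, -65, -49, -12, -4, -2, 3] arc -17.0 9.0
17 ticks [-116, -64, -51, -12, -9, 3, 44] arc -17.0 8.0
```

The pointer sits 3.5–4.7° inside the arc's left edge, which puts it at about 1.75–1.78 rad. The dial ticks put the starting reading nearer 0.97 rad, so each ring weighs about 165 g, as expected. Handing in.

```bash
python3 -c "
from plant import order; print(order.job_done())"
```

```text
the job is handed in; nothing more can be done
None
```

I pushed two steel rings home on the spindle and handed the job in with the pointer resting inside the thick arc, close to its lower edge. It took about 23 s of the 72 s allowed. The other two rings are still flat on the board.

- **Fit:** the TCP heights above the tray differ by 13.9 mm between the two rings (14 mm nominal), and the pictures show them stacked without a visible gap. The second ring caught on the middle stud row, and I rocked it slightly under the same push to get it past.
- **Pointer:** it rests at about 1.75–1.78 rad, read off the arc's own edges (the target starts at 1.68). My dial code read 1.73 rad.
- **Overload:** the highest pointer reading I took while pushing was 4.12 rad, below the bar at 4.44. I only read it between pushes.
- **Bystanders:** the arm did not go near the towel roll, can or foil box. I did not check them again at the end.
- **Disagreements:**
    - My dial code first gave 1.09 rad for the empty tray, which would make the rings too light. The tick spacing suggests about 0.97 rad and 165 g per ring, which fits.
    - The arm's force sensor showed up to about 11 N of push, more than the 9 N given for the studs. I put the excess down to side friction.

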